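Release the specimen case's hidden latch and unload it

TASK

The specimen case is latched shut: push the tip of the screwdriver through the slot in its front and press the hidden tab until the lid springs up. Then lift every clay specimen out of the pockets and stand it upright in the middle of a porous stone in the tray, one to a stone, never letting one tip over. Finish with the case shut again so that its lid latches and the screwdriver lying back on the rubber mat, and leave the timer, the moisture tin and the slotted weight where they are.

Things in the scene. Friction and masses are not known exactly. Their poses are not given: they have to be found in the camera images.
- case: Grey specimen case, fixed: 170 (x) by 160 (y) mm, walls 95 mm high, lid top at 105 mm. Origin: centre of underside. Front = -x side, with the slot in its middle; lid hinged along the +x side. A partition (93 mm high) 42 mm behind the front hides the latch; behind it the bay, 118 (x) by 150 (y) mm clear, holds a rubber block 45 mm high with three pockets in a row along y, 48 mm apart
- slot (a point): centre of the narrow slot, on the outer face of the case's front: opening 22 mm wide (case y) and 16 mm high (z), 55 mm above the bench, through the 5 mm wall. Axes as the case's: +x points into the case
- tab (a point): middle of the face of the hidden latch tab, 27 mm behind the slot (case +x), at the same height; an 18 x 18 mm steel plate that moves straight in (+x of the case) and carries the latch nose
- latch (a joint): travel of the latch tab into the case, 0 to 0.010 m: 0 at rest (latching), spring-returned, force 2 N at the start and 6 N fully in. The lid is freed once it is in by 0.006 to 0.008; at 0.010 it meets a hard stop
- lid (a joint): lid angle: 0 fully shut, about 0.016 when latched (2 to 3 mm play), 1.95 fully open (leaning back past upright). Once released it springs up by itself in about 2 s and stays open. To shut it, swing it over against its spring (about 0.1 Nm) and press its free edge down to 0, where the sloped nose snaps over the lid's striker (5 to 10 N); let go earlier, it opens again
- lid_hinge (a point): middle of the lid's hinge line, which runs along the case's y axis, 88 mm behind the case's centre (case +x) and 95 mm above the bench. Axes as the case's
- lid_edge (a point): middle of the lid's upper (outer) face near its free edge: 170 mm from the hinge line, and 8 mm off it along the lid's outer normal. The lid is a flat plate, 176 mm from hinge to free edge, 162 mm wide, 8 mm thick
- tray: shallow square aluminium tray, fixed, 164 x 164 mm, rim 12 mm high, with four porous stones fixed in it, two by two, 80 mm apart. Origin: centre of its underside
- mat: black rubber mat, fixed flat on the bench, 110 mm (its x) by 250 mm (its y), 3 mm thick. Origin: centre of its underside
- screwdriver: slotted screwdriver, 208 mm long, 0.09 kg, lying along its own y axis with the tip towards -y. Round handle 25 mm thick from y = +4 to +104 mm, round blade 6 mm thick from y = +4 to -104 mm. Origin: the point of its underside (as it lies) below the middle of its length; the axis lies 12.5 mm above the origin along its z
- tip (a point): the very end of the screwdriver's blade, on its axis, 104 mm from the middle of its length; axes as the screwdriver's
- timer: small white bench timer, 55 x 70 x 25 mm (bystander). Origin: centre of its underside
- tin: closed round aluminium moisture tin, 57 mm wide, 35 mm high (bystander). Origin: centre of its underside
- stone_top_0 (a point): centre of the upper face of a porous stone of the tray (disc 50 mm wide, 10 mm thick; face 13 mm above the bench)
- stone_top_1 (a point): centre of the upper face of a porous stone of the tray (disc 50 mm wide, 10 mm thick; face 13 mm above the bench)
- stone_top_2 (a point): centre of the upper face of a porous stone of the tray (disc 50 mm wide, 10 mm thick; face 13 mm above the bench)
- stone_top_3 (a point): centre of the upper face of a porous stone of the tray (disc 50 mm wide, 10 mm thick; face 13 mm above the bench)
- specimen_0: trimmed clay cylinder (rigid), 38 mm wide, 77 mm high, 0.14 to 0.28 kg, standing in a pocket of the case, its foot 8 mm above the bench; the pocket is 42 x 42 mm and 37 mm deep, 14 mm behind the case's centre (case +x). Origin: centre of its foot, z up. May be absent
- specimen_1: trimmed clay cylinder (rigid), 38 mm wide, 77 mm high, 0.14 to 0.28 kg, standing in a pocket of the case, its foot 8 mm above the bench; the pocket is 42 x 42 mm and 37 mm deep, 14 mm behind the case's centre (case +x). Origin: centre of its foot, z up. May be absent
- specimen_2: trimmed clay cylinder (rigid), 38 mm wide, 77 mm high, 0.14 to 0.28 kg, standing in a pocket of the case, its foot 8 mm above the bench; the pocket is 42 x 42 mm and 37 mm deep, 14 mm behind the case's centre (case +x). Origin: centre of its foot, z up. May be absent
- weight: round dark slotted weight, 60 mm wide, 18 mm high (bystander). Origin: centre of its underside

How it is judged:
By the outcome, as a careful person would: the job done as asked, in the order asked, and still so for the second after the job is handed in, with the robot touching nothing.
Of specimen_0, specimen_1, specimen_2 only 2 to 3 are there at a start; the rules pass over those that are not, and their reading is None.
At some moment in a run one of screwdriver may be knocked a few centimetres aside while the robot is not near it.
It also fails if it takes over 210 s, if anything falls off the work surface, if the arm or the gripper's body presses on something with over 40 N, if the wrist force passes 120 N, or if a joint passes its speed limit or range.

ROBOT

A 6-joint arm with a two-finger parallel gripper is mounted at the origin on a cart in front of the work surface, level with it; the furniture and walls round the work are solid. World frame = base frame: x ahead of the robot, y to its left, z up, the work surface at z = 0. Lengths are in m, angles in rad, forces in N, time in s.
With the tool pointing down it reaches from about 0.35 to 0.975 m from the base axis. Payload 4.9 kg.
Tool frame: the origin (TCP) lies midway between the tips of the shut fingers; the grasp point (between the pads) lies 19 mm behind it; z points along the fingers, y is the line along which they close (so a half turn about z gives the same grasp; the last joint's range is limited). The gripper opens to 85 mm and grips with 20 to 120 N. Pads are 22 mm wide; open, the fingers measure 114 mm over their backs; the gripper's body (76 mm by 85 mm) begins 54 mm behind the grasp point. The pads swing forward as they close: fully open they stand 13 mm farther back than shut.
Start: joints at [-1.289, 0.053, 1.613, -0, 1.476, -0.119], TCP at [0.244, -0.575, 0.231] pointing down, gripper open.
Joint ranges: [-3.01, 3.01], [-1.01, 2.22], [0.06, 2.58], [-1.02, 4.17], [0.09, 2.62], [-3.14, 3.14]. Speed limits (rad/s): [2.57, 2.57, 3.14, 3.14, 3.14, 3.14].

INTERFACE

Orientations are given as a rotation vector (axis times angle).
In Python, from station import ctrl gives the robot as it stands.
- The arm moves only by the shell command python3 -m handwheel 'ROWS' [FORCE]. ROWS is JSON, a list of rows, each an object with "gripper": the gripper command: -1 is fully open, 1 is shut, values between are in proportion; "offset": the shift along the tool's x, y, z in mm, a list of three; "rotation": the turn, a rotation vector about the tool's x, y, z in rad, a list of three. A call has exactly 8 rows; each row is the pose to reach, as a shift and turn from the pose commanded when the call began, along the tool's axes at that moment; what a row does not reach only later rows make up. A row lasts 1/8 s, in which the tool goes at most 62.5 mm and 10.7 degrees, less where a joint would pass 70% of its speed; a pose out of reach is approached as far as the arm can. A call with a gripper value outside its range is refused whole. The fingers move at their own pace and stop on an object; FORCE is the grip in N (left out, the last holds). Time passes only in rows, so rows that repeat a pose let the fingers close, or fill a call up. It gives the time, the measured TCP pose, the force, the opening and the grip force at its end, in the units of the state.
- ctrl.get_obs(): the state, without advancing time (a new reading comes with each control period).
- ctrl.get_image(name): name is "scene" or "top" or "wrist"; returns a dict with "image" (400x640x3 uint8, red, green, blue), "fovy" (degrees; the focal length in pixels is half the picture's height over the tangent of half this angle, whatever the lens; pixels are square), "cx", "cy" (the principal point, pixels), "xyz" and "attitude" of the camera in the world. Camera axes: x right, y up, looking along -z (the intrinsics and any distortion apply to the point x, -y, -z); pixel columns grow to the right and rows downward; lengths in m; the calibration is good to about 2 mm. A picture is of the moment at which its call begins. There is no depth.
- ctrl.finish_job(): hands the job in; it is judged then, once.
The state is a dict: "t": time; "q": joint angles; "dq": joint speeds; "effort": joint torques, N m; "tool_pos": TCP position; "tool_rot": TCP orientation; "contact_force": force on the tool from outside, world axes, zero at the start; "wrist_torque": the same for the moment, N m; "opening": finger opening in m; "grip_force": force on a finger pad.
Only numpy, scipy, OpenCV 4.12 (cv2) and the standard library are available. Lean on these libraries where they do the work, as an engineer would, in place of code of your own. Each camera call takes 0.05 s, during which the arm holds its last target. There are 200 camera calls.

## Working session

There is one attempt and no reset: what is moved stays moved. The work goes in short steps, Python scripts to look and compute and a shell command to move; the robot and the scene stay as the last step left them, time stands still between calls to the robot, and variables do not carry over. Pictures are saved under pics/ and viewed, at most 14 in all, crops included, and the job is handed in when it is done.

```bash
ls; mkdir -p pics; cat > h.py <<'E'
import numpy as np, cv2
from scipy.spatial.transform import Rotation as R
from station import ctrl
def cam(n,save=None):
    d=ctrl.get_image(n)
    if save: cv2.imwrite('pics/'+save,d['image'][:,:,::-1])
    return d
E
python3 - <<'E'
from h import *
for n in ['scene','top','wrist']:
    d=cam(n,n+'0.png'); print({k:v for k,v in d.items() if k!='image'})
print(ctrl.get_obs())
E
```

```text
pics
{'fovy': 47.93524201917782, 'cx': 313.6169344736755, 'cy': 203.789252486052, 'xyz': array([-0.4521216 ,  1.00562907,  1.02319034]), 'attitude': array([ 0.4394674 , -1.20257993, -2.13792494])}
{'fovy': 50.80799413428442, 'cx': 319.93952675956456, 'cy': 197.79136478886696, 'xyz': array([ 0.34116237, -0.11288086,  1.49795401]), 'attitude': array([ 0.10790709, -0.09618787, -1.58307187])}
{'fovy': 66.43100740248418, 'cx': 317.24508273074844, 'cy': 201.454508638246, 'xyz': array([ 0.30831311, -0.546512  ,  0.37325581]), 'attitude': array([-0.24908216,  0.16824387, -1.16135238])}
{'t': 0.15, 'q': array([-1.28897591e+00,  5.32531692e-02,  1.61398064e+00, -1.37125146e-05,
        1.47600699e+00, -1.19005325e-01]), 'dq': array([ 0.00094006, -0.00108391, -0.00430894, -0.00150426, -0.00060857,
       -0.00138067]), 'effort': array([ 2.77083318e-04, -3.94241703e+01, -3.70721161e+01, -1.99788078e-04,
        4.59664923e-03,  5.30166311e-07]), 'tool_pos': array([ 0.24371835, -0.57499083,  0.23031448]), 'tool_rot': array([-3.07710287e+00, -6.25084492e-01,  2.31772443e-04]), 'contact_force': array([-0.55250864,  0.06348589, -0.18677126]), 'wrist_torque': array([0.01793898, 0.01066625, 0.01739695]), 'grip_force': 0.0, 'opening': 0.08532197284103493}
```

View pics/top0.png

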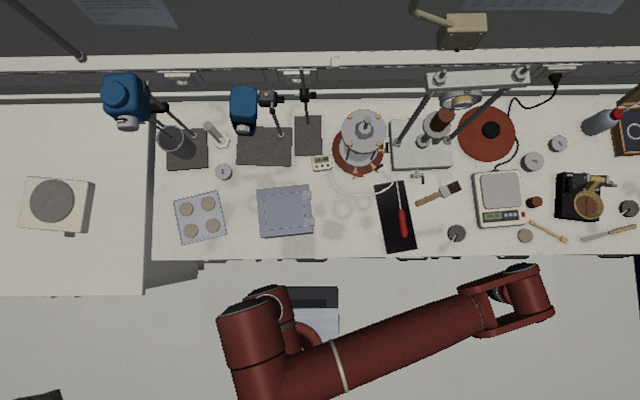

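View pics/scene0.png

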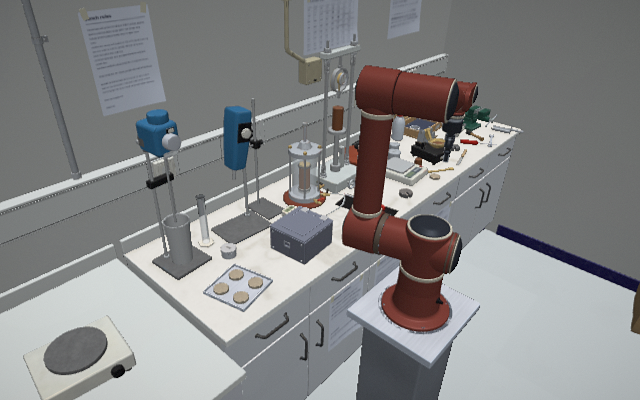

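The top view has world +x up and +y left. The tray is at about (200,216), the lid of the case at (285,211) with hinges on the right (-y side), the mat with the red screwdriver at (402,215), and the timer at (321,163). The slot therefore faces +y.

```bash
cat >> h.py <<'E'
def ray(d,uv):
    H=d['image'].shape[0]; f=H/2/np.tan(np.radians(d['fovy'])/2)
    u,v=uv; c=np.array([(u-d['cx'])/f,-(v-d['cy'])/f,-1.])
    return np.array(d['xyz']),R.from_rotvec(d['attitude']).apply(c)
def onz(d,uv,z):
    o,r=ray(d,uv); return o+r*(z-o[2])/r[2]
def proj(d,p):
    H=d['image'].shape[0]; f=H/2/np.tan(np.radians(d['fovy'])/2)
    c=R.from_rotvec(d['attitude']).inv().apply(np.array(p)-d['xyz']); c=-c/c[2]
    return np.array([d['cx']+f*-c[0]*-1,d['cy']-f*c[1]]) if 0 else np.array([d['cx']+f*c[0],d['cy']-f*c[1]])
def tri(d1,uv1,d2,uv2):
    o1,r1=ray(d1,uv1);o2,r2=ray(d2,uv2)
    A=np.stack([r1,-r2],1);s=np.linalg.lstsq(A,o2-o1,rcond=None)[0]
    a,b=o1+s[0]*r1,o2+s[1]*r2; return (a+b)/2,np.linalg.norm(a-b)
E
python3 - <<'E'
from h import *
d=cam('top'); im=d['image']
hsv=cv2.cvtColor(im,cv2.COLOR_RGB2HSV)
def rects(mask,x0,x1,y0,y1,z,amin):
    m=np.zeros_like(mask);m[y0:y1,x0:x1]=mask[y0:y1,x0:x1]
    for c in cv2.findContours(m,cv2.RETR_EXTERNAL,cv2.CHAIN_APPROX_NONE)[0]:
        if cv2.contourArea(c)<amin: continue
        b=cv2.boxPoints(cv2.minAreaRect(c)); P=np.array([onz(d,p,z) for p in b])
        print(b.round(0).tolist(),'ctr',P.mean(0).round(4),'sides',np.linalg.norm(P[1]-P[0]).round(4),np.linalg.norm(P[2]-P[1]).round(4),'dir01',(P[1]-P[0])[:2].round(4))
print('mat');rects((hsv[...,2]<60).astype(np.uint8),370,420,175,256,.003,300)
print('red');rects(((hsv[...,1]>150)&(hsv[...,2]>80)&((hsv[...,0]<10)|(hsv[...,0]>170))).astype(np.uint8),370,420,175,256,.0155,20)
hs=hsv[180:245,170:320]; print('samp tray',im[200,178],im[216,200],im[203,187],'case',im[211,285],im[180,285],'bench',im[230,240])
cv2.imwrite('pics/topc.png',cv2.resize(im[145:265,165:425,::-1],None,fx=3,fy=3,interpolation=cv2.INTER_CUBIC))
E
```

```text
mat
[[373.0, 186.0], [403.0, 180.0], [417.0, 248.0], [387.0, 254.0]] ctr [ 0.4646 -0.3687  0.003 ] sides 0.1088 0.2451 dir01 [ 0.0199 -0.107 ]
red
[[398.0, 210.0], [403.0, 209.0], [407.0, 236.0], [402.0, 237.0]] ctr [ 0.4419 -0.3921  0.0155] sides 0.021 0.0958 dir01 [ 0.0028 -0.0208]
samp tray [141 144 147] [151 153 157] [128 120 107] case [130 132 141] [174 172 165] bench [178 174 167]
```

View pics/topc.png

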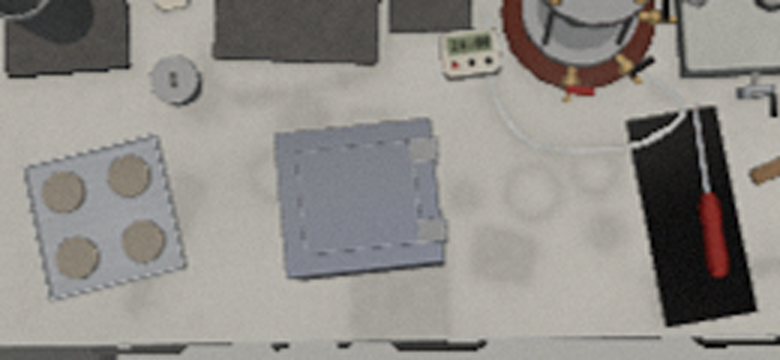

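The crop shows the case lid with corners near (276,134), (431,119), (443,265), (290,278), and hinges at (424,150) and (430,231). The four stones are at (63,191), (129,175), (143,241), (77,258). The screwdriver lies on the mat, tip up at (697,112), and its handle ends at (716,275).

```bash
python3 - <<'E'
from h import *
d=cam('top'); im=d['image'].astype(int)
f=lambda p:(p[0]/3+165-.33,p[1]/3+145-.33)
m=((im[...,2]-im[...,0])>3).astype(np.uint8); k=np.zeros_like(m);k[175:245,252:322]=m[175:245,252:322]
k=cv2.morphologyEx(k,cv2.MORPH_OPEN,np.ones((3,3)))
c=max(cv2.findContours(k,cv2.RETR_EXTERNAL,cv2.CHAIN_APPROX_NONE)[0],key=cv2.contourArea)
b=cv2.boxPoints(cv2.minAreaRect(c));P=np.array([onz(d,p,.105) for p in b]);print('lid mask',P.round(4).tolist(),P.mean(0),np.linalg.norm(np.diff(P,axis=0),axis=1))
P=np.array([onz(d,f(p),.105) for p in [(276,134),(431,119),(443,265),(290,278)]]);print('lid hand',P.round(4).tolist(),P.mean(0),np.linalg.norm(np.diff(P,axis=0),axis=1))
# stones
hsv=cv2.cvtColor(d['image'],cv2.COLOR_RGB2HSV); print(hsv[[208,204,225,231],[186,208,213,191]])
m=((im[...,0]-im[...,2])>12)&(im[...,0]<165); k=np.zeros(m.shape,np.uint8);k[190:243,174:228]=m[190:243,174:228]
n,l,s,ct=cv2.connectedComponentsWithStats(k)
S=[]
for i in range(1,n):
    if s[i,4]>60: S.append(onz(d,ct[i],.013)); print('stone',s[i,4],S[-1].round(4))
S=np.array(S);print(S.mean(0),np.linalg.norm(S[:,None]-S[None],axis=2).round(4).tolist())
for nme,p in [('tip',(697,112)),('hend',(716,277)),('tin',(175,80)),('timer',(470,53))]:print(nme,onz(d,f(p),{'tip':.0155,'hend':.0155,'tin':.035,'timer':.025}[nme]).round(4))
o=ctrl.get_obs();print(R.from_rotvec(o['tool_rot']).as_matrix().round(3))
w=ctrl.get_image('wrist');Rw=R.from_rotvec(o['tool_rot']);print('cam in tool',Rw.inv().apply(w['xyz']-o['tool_pos']),(Rw.inv()*R.from_rotvec(w['attitude'])).as_matrix().round(3))
E
```

```text
lid mask [[0.5539, 0.1118, 0.105], [0.5698, -0.0634, 0.105], [0.4078, -0.0785, 0.105], [0.3922, 0.0941, 0.105]] [0.48091404 0.01598636 0.105     ] [0.17595644 0.16279506 0.17333142]
lid hand [[0.5547, 0.1077, 0.105], [0.569, -0.0656, 0.105], [0.4061, -0.077, 0.105], [0.3943, 0.0914, 0.105]] [0.48100828 0.01412253 0.105     ] [0.17381511 0.16325506 0.1688605 ]
[[ 21  40 134]
 [ 21  37 137]
 [ 20  38 135]
 [ 19  40 140]]
stone 142 [0.5214 0.2972 0.013 ]
stone 142 [0.5032 0.3745 0.013 ]
stone 140 [0.4437 0.2787 0.013 ]
stone 145 [0.4256 0.3566 0.013 ]
[0.47346119 0.32675205 0.013     ] [[0.0, 0.0794, 0.0798, 0.1127], [0.0794, 0.0, 0.1128, 0.0797], [0.0798, 0.1128, 0.0, 0.08], [0.1127, 0.0797, 0.08, 0.0]]
tip [ 0.5871 -0.3785  0.0155]
hend [ 0.3917 -0.3933  0.0155]
tin [0.6317 0.2384 0.035 ]
timer [ 0.6608 -0.1101  0.025 ]
[[ 0.921  0.39  -0.   ]
 [ 0.39  -0.921  0.001]
 [ 0.    -0.001 -1.   ]]
cam in tool [ 0.07060487 -0.00119669 -0.1430675 ] [[-0.     0.96   0.28 ]
 [ 1.    -0.     0.001]
 [ 0.001  0.28  -0.96 ]]
```

Stone spacing comes out at 80 mm and the lid at 176×163 mm, both matching. The slot is at about (0.473, 0.101, 0.055) and faces +y. I'll go above the screwdriver, turning the tool so that the later quarter turn stays within joint 6's range.

```bash
cat >> h.py <<'E'
def go(p,yaw=None):
    "offset (mm) and turn in tool axes from here to TCP p, tool down with tool-x at yaw"
    o=ctrl.get_obs(); r=R.from_rotvec(o['tool_rot'])
    print('off',(1e3*r.inv().apply(np.array(p)-o['tool_pos'])).round(1).tolist(), end=' ')
    if yaw is not None:
        t=R.from_matrix([[np.cos(yaw),np.sin(yaw),0],[np.sin(yaw),-np.cos(yaw),0],[0,0,-1]])
        print('rot',(r.inv()*t).as_rotvec().round(3).tolist(), end=' ')
    print('t',round(o['t'],2),'pos',o['tool_pos'].round(4),'q',o['q'].round(2))
E
python3 -m handwheel '[{"gripper":-1,"offset":[60,-20,0],"rotation":[0,0,-0.18]},{"gripper":-1,"offset":[120,-45,0],"rotation":[0,0,-0.36]},{"gripper":-1,"offset":[180,-70,0],"rotation":[0,0,-0.54]},{"gripper":-1,"offset":[230,-90,0],"rotation":[0,0,-0.72]},{"gripper":-1,"offset":[253,-94,0],"rotation":[0,0,-0.9]},{"gripper":-1,"offset":[253,-94,0],"rotation":[0,0,-1.08]},{"gripper":-1,"offset":[253,-94,0],"rotation":[0,0,-1.26]},{"gripper":-1,"offset":[253,-94,0],"rotation":[0,0,-1.42]}]'
python3 -m handwheel '[{"gripper":-1,"offset":[0,0,0],"rotation":[0,0,-0.18]},{"gripper":-1,"offset":[0,0,0],"rotation":[0,0,-0.36]},{"gripper":-1,"offset":[0,0,0],"rotation":[0,0,-0.54]},{"gripper":-1,"offset":[0,0,0],"rotation":[0,0,-0.72]},{"gripper":-1,"offset":[0,0,0],"rotation":[0,0,-0.9]},{"gripper":-1,"offset":[0,0,0],"rotation":[0,0,-1.08]},{"gripper":-1,"offset":[0,0,0],"rotation":[0,0,-1.26]},{"gripper":-1,"offset":[0,0,0],"rotation":[0,0,-1.42]}]'
python3 - <<'E'
from h import *
go([.44,-.39,.2],3.24)
d=cam('wrist','w1.png')
hsv=cv2.cvtColor(d['image'],cv2.COLOR_RGB2HSV)
m=((hsv[...,1]>150)&(hsv[...,2]>60)&((hsv[...,0]<10)|(hsv[...,0]>170))).astype(np.uint8)
c=max(cv2.findContours(m,cv2.RETR_EXTERNAL,cv2.CHAIN_APPROX_NONE)[0],key=cv2.contourArea)
b=cv2.boxPoints(cv2.minAreaRect(c));P=np.array([onz(d,p,.0155) for p in b]);print(b.round(),P.round(4).tolist(),P.mean(0))
E
```

```text
t: 1.3
tool_pos: [0.4402, -0.39, 0.2312]
tool_rot: [-1.92, -2.486, 0.0]
contact_force: [-0.4, -0.2, 1.0]
opening: 0.0853
grip_force: 0.0
t: 2.3
tool_pos: [0.4401, -0.3901, 0.2312]
tool_rot: [0.164, -3.137, -0.0]
contact_force: [0.4, -0.1, -0.7]
opening: 0.0851
grip_force: 0.0
off [0.1, 0.1, 31.2] rot [0.0, -0.0, 0.006] t 2.3 pos [ 0.4401 -0.3901  0.2312] q [-0.85 -0.03  1.7   0.    1.48 -2.53]
[[307. 133.]
 [328. 133.]
 [328. 215.]
 [307. 215.]] [[0.392, -0.4058, 0.0155], [0.3895, -0.3818, 0.0155], [0.4882, -0.3704, 0.0155], [0.4909, -0.3963, 0.0155]] [ 0.44013909 -0.38857253  0.0155    ]
```

View pics/w1.png

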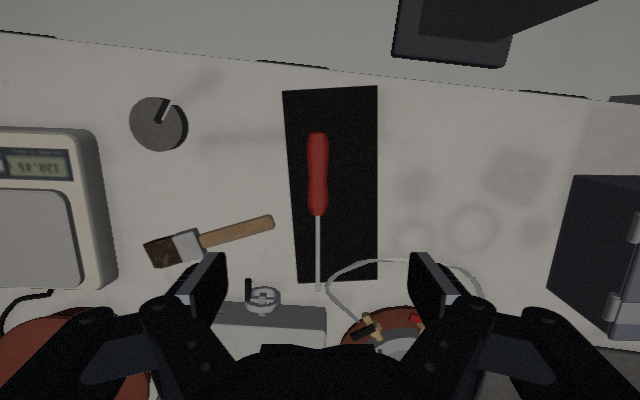

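The wrist view shows the red handle at columns 307–328, rows 133–215, with the blade straight down to (318,291). The handle centre is (0.440,-0.389), its measured length of 99 mm agrees, and the tip points along yaw 0.105. I'll grasp it.

```bash

python3 -m handwheel '[{"gripper":-0.2,"offset":[0,1.5,50],"rotation":[0,0,0]},{"gripper":-0.2,"offset":[0,1.5,100],"rotation":[0,0,0]},{"gripper":-0.2,"offset":[0,1.5,150],"rotation":[0,0,0]},{"gripper":-0.2,"offset":[0,1.5,190],"rotation":[0,0,0]},{"gripper":-0.2,"offset":[0,1.5,210],"rotation":[0,0,0]},{"gripper":-0.2,"offset":[0,1.5,222],"rotation":[0,0,0]},{"gripper":-0.2,"offset":[0,1.5,227],"rotation":[0,0,0]},{"gripper":0.2,"offset":[0,1.5,227],"rotation":[0,0,0]}]' 60
python3 -m handwheel '[{"gripper":1,"offset":[0,0,0],"rotation":[0,0,0]},{"gripper":1,"offset":[0,0,0],"rotation":[0,0,0]},{"gripper":1,"offset":[0,0,0],"rotation":[0,0,0]},{"gripper":1,"offset":[0,0,0],"rotation":[0,0,0]},{"gripper":1,"offset":[0,0,-10],"rotation":[0,0,0]},{"gripper":1,"offset":[0,0,-40],"rotation":[0,0,0]},{"gripper":1,"offset":[0,0,-90],"rotation":[0,0,0]},{"gripper":1,"offset":[0,0,-140],"rotation":[0,0,0]}]' 60
python3 - <<'E'
from h import *
go([.46,.24,.22],-1.479+np.pi)
E
```

```text
t: 3.35
tool_pos: [0.4406, -0.3894, 0.0054]
tool_rot: [-0.155, 3.137, -0.002]
contact_force: [-0.7, 0.1, 0.2]
opening: 0.0356
grip_force: 0.0
t: 4.35
tool_pos: [0.4394, -0.388, 0.1451]
tool_rot: [0.156, -3.137, -0.002]
contact_force: [0.7, -1.4, -0.8]
opening: 0.0236
grip_force: 60.2
off [-82.7, 623.0, -74.1] rot [0.0, -0.002, 1.578] t 4.35 pos [ 0.4394 -0.388   0.1451] q [-0.85  0.03  1.78 -0.    1.33 -2.52]
```

```bash

python3 -m handwheel '[{"gripper":1,"offset":[0,10,-30],"rotation":[0,0,0.18]},{"gripper":1,"offset":[0,30,-60],"rotation":[0,0,0.36]},{"gripper":1,"offset":[-10,70,-75],"rotation":[0,0,0.54]},{"gripper":1,"offset":[-20,120,-75],"rotation":[0,0,0.72]},{"gripper":1,"offset":[-30,175,-75],"rotation":[0,0,0.9]},{"gripper":1,"offset":[-40,230,-75],"rotation":[0,0,1.08]},{"gripper":1,"offset":[-50,285,-75],"rotation":[0,0,1.26]},{"gripper":1,"offset":[-60,335,-75],"rotation":[0,0,1.44]}]'
python3 - <<'E'
from h import *
go([.46,.26,.22],-1.479+np.pi)
E
```

```text
t: 5.35
tool_pos: [0.4657, -0.0529, 0.2192]
tool_rot: [-1.926, -2.482, -0.0]
contact_force: [0.3, -0.4, -0.4]
opening: 0.0238
grip_force: 60.2
off [304.5, 72.1, -0.7] rot [-0.0, -0.0, 0.159] t 5.35 pos [ 0.4657 -0.0529  0.2192] q [-0.27 -0.33  1.98  0.    1.49 -0.52]
```

```bash

python3 -m handwheel '[{"gripper":1,"offset":[60,15,0],"rotation":[0,0,0.08]},{"gripper":1,"offset":[120,30,0],"rotation":[0,0,0.159]},{"gripper":1,"offset":[180,45,0],"rotation":[0,0,0.159]},{"gripper":1,"offset":[240,60,0],"rotation":[0,0,0.159]},{"gripper":1,"offset":[295,72,20],"rotation":[0,0,0.159]},{"gripper":1,"offset":[335,82,50],"rotation":[0,0,0.159]},{"gripper":1,"offset":[342,84,70],"rotation":[0,0,0.159]},{"gripper":1,"offset":[342,84,70],"rotation":[0,0,0.159]}]'
python3 - <<'E'
from h import *
go([.4551,.2978,.0435],-1.479+np.pi)
a=cam('scene');b=cam('top')
A=cv2.resize(a['image'][180:300,200:360,::-1],None,fx=5,fy=5,interpolation=cv2.INTER_CUBIC)
cv2.imwrite('pics/s2.png',A)
B=cv2.resize(b['image'][160:250,170:320,::-1],None,fx=5,fy=5,interpolation=cv2.INTER_CUBIC);cv2.imwrite('pics/t2.png',B)
o=ctrl.get_obs();t=R.from_rotvec(o['tool_rot']).apply([-.158,0,-.0115])+o['tool_pos'];print('tip pred',t,(proj(a,t)-[200,180])*5,(proj(b,t)-[170,160])*5,'slot px',(proj(a,[.4732,.1006,.055])-[200,180])*5)
E
```

```text
t: 6.35
tool_pos: [0.4593, 0.2965, 0.1469]
tool_rot: [-2.109, -2.326, 0.008]
contact_force: [0.2, -0.3, -0.6]
opening: 0.0233
grip_force: 60.2
off [2.0, -3.5, 103.4] rot [-0.005, 0.002, 0.006] t 6.35 pos [0.4593 0.2965 0.1469] q [ 0.44 -0.06  1.87 -0.    1.34  0.34]
tip pred [0.47640597 0.13913937 0.16141301] [387.39961195 215.20595435] [369.5707228  255.49693506] slot px [432.81023817 318.39788612]
```

View pics/s2.png

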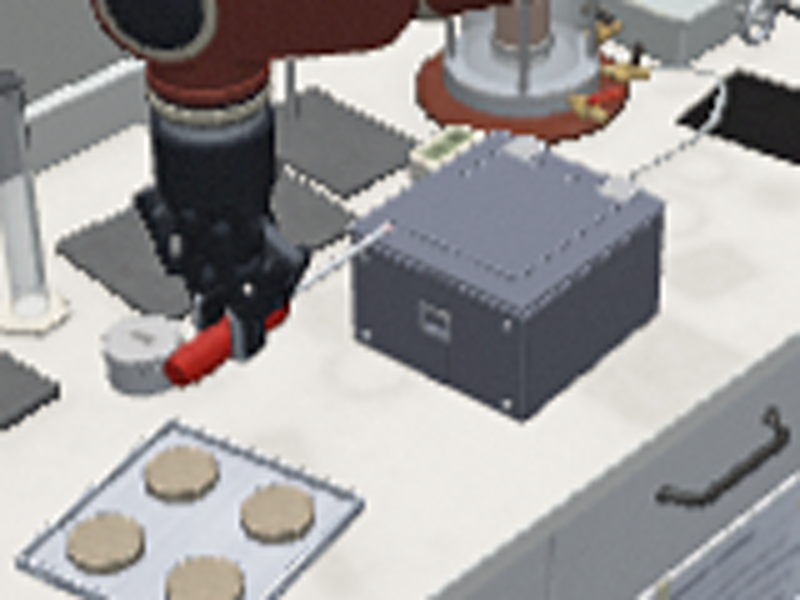

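View pics/t2.png

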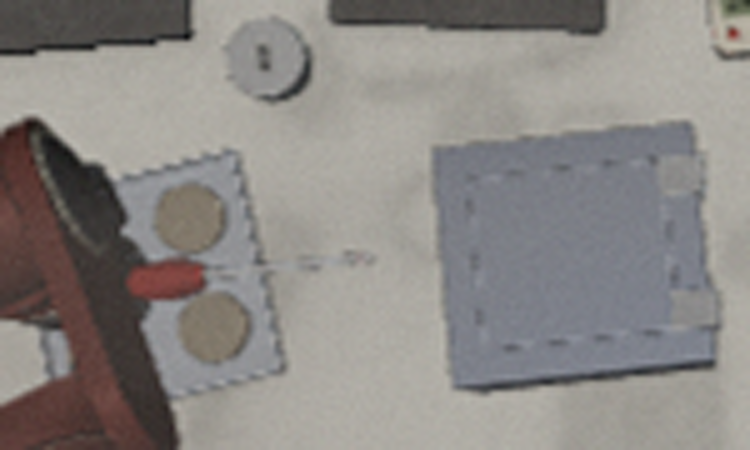

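The scene crop shows the tip at (392,227) and the slot at (434,321). The top crop shows the tip at (373,258).

```bash

python3 - <<'E'
from h import *
a=cam('scene');b=cam('top')
g=lambda u,v,x,y:(u/5+x-.4,v/5+y-.4)
print('tip',tri(a,g(392,227,200,180),b,g(373,258,170,160)))
o,r=ray(a,g(434,321,200,180))
# intersect with front plane n=c
c=np.array([.0915,-.9958,0]);S=np.array([.4732,.1006,.055]);s=np.dot(S-o,c)/np.dot(r,c);print('slot',o+s*r)
# red handle axis in scene 
obs=ctrl.get_obs();print(obs['tool_pos'],R.from_rotvec(obs['tool_rot']).as_matrix().round(3))
for P in [(168,372),(290,312)]: 
  o,r=ray(a,g(*P,200,180)); 
go([.4551,.2978,.0435],-1.479+np.pi)
E
```

```text
tip (array([0.47595122, 0.13891351, 0.15374132]), np.float64(0.0022882009795139636))
slot [0.47396375 0.10067018 0.05410709]
[0.46195971 0.29656399 0.15091445] [[-0.095  0.995  0.002]
 [ 0.995  0.095  0.001]
 [ 0.001  0.002 -1.   ]]
off [1.8, -7.0, 107.4] rot [0.002, -0.001, 0.004] t 6.55 pos [0.462  0.2966 0.1509] q [ 0.44 -0.07  1.87 -0.    1.34  0.34]
```

```bash

python3 -m handwheel '[{"gripper":1,"offset":[-3,-2,20],"rotation":[0,0,0]},{"gripper":1,"offset":[-6,-4,45],"rotation":[0,0,0]},{"gripper":1,"offset":[-10,-6,70],"rotation":[0,0,0]},{"gripper":1,"offset":[-13,-6,90],"rotation":[0,0,0]},{"gripper":1,"offset":[-13,-6,100],"rotation":[0,0,0.004]},{"gripper":1,"offset":[-13,-6,103],"rotation":[0,0,0.004]},{"gripper":1,"offset":[-13,-6,103],"rotation":[0,0,0.004]},{"gripper":1,"offset":[-13,-6,103],"rotation":[0,0,0.004]}]'
python3 - <<'E'
from h import *
go([.4571,.2828,.048],-1.479+np.pi)
a=cam('scene');b=cam('top')
A=cv2.resize(a['image'][210:270,240:320,::-1],None,fx=8,fy=8,interpolation=cv2.INTER_CUBIC)
B=cv2.resize(b['image'][180:240,195:275,::-1],None,fx=8,fy=8,interpolation=cv2.INTER_CUBIC)
cv2.imwrite('pics/st3.png',cv2.resize(np.vstack([A,B]),None,fx=.62,fy=.62) if 0 else np.vstack([A,B])[:960])
cv2.imwrite('pics/s3.png',A);cv2.imwrite('pics/t3.png',B)
E
```

```text
t: 7.55
tool_pos: [0.4569, 0.2842, 0.0473]
tool_rot: [2.115, 2.322, 0.003]
contact_force: [0.7, 0.0, -0.5]
opening: 0.0234
grip_force: 60.2
off [-1.4, 0.1, -0.7] rot [0.002, -0.001, 0.002] t 7.55 pos [0.4569 0.2842 0.0473] q [ 0.42  0.04  1.96 -0.    1.15  0.32]
```

View pics/s3.png

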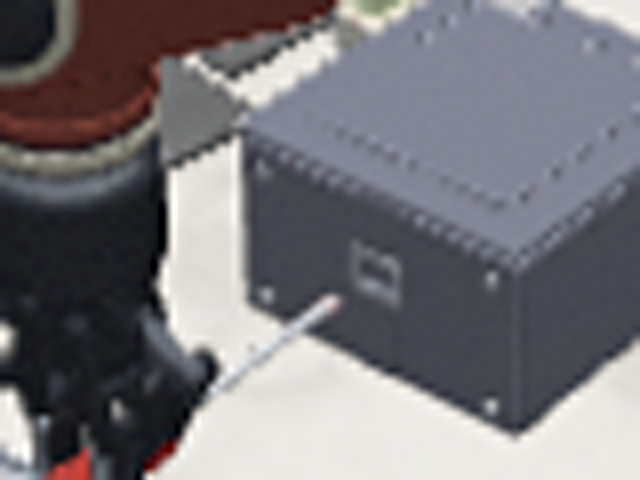

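View pics/t3.png

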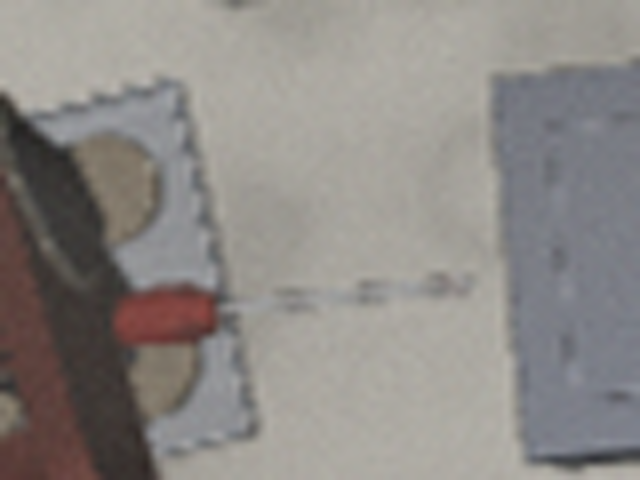

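The scene crop shows the tip at (336,299) and the slot frame centred at (377,272). The top crop shows the tip at (472,283).

```bash

python3 - <<'E'
from h import *
a=cam('scene');b=cam('top')
g=lambda u,v,x,y:(u/8+x-.44,v/8+y-.44)
ps=g(336,299,240,210);pt=g(472,283,195,180)
T,e=tri(a,ps,b,pt);print('tip',T,e)
o=ctrl.get_obs();r=R.from_rotvec(o['tool_rot']);print('tip in tool',r.inv().apply(T-o['tool_pos']))
c=np.array([.0915,-.9958,0]);S=np.array([.4736,.1006,.0545])
def front(uv):
    o,r=ray(a,uv);s=np.dot(S-o,c)/np.dot(r,c);return o+s*r
sl=front(g(377,272,240,210));print('slot',sl)
for P in [(265,165),(491,278),(267,293),(491,405)]: print(front(g(*P,240,210)).round(4))
y=np.array([.9958,.0915,0])
d=sl-T;print('along',d@c,'lat',d@y,'up',d[2])
go([.4571,.2828,.048],-1.479+np.pi)
E
```

```text
tip [0.47328327 0.1257904  0.05430392] 0.0004947646630565475
tip in tool [-0.15910527  0.00200631 -0.00751116]
slot [0.47265353 0.10051303 0.05576711]
[0.5377 0.1065 0.0854]
[0.4083 0.0946 0.0827]
[0.5391 0.1066 0.0126]
[0.4078 0.0946 0.0127]
along 0.025113580623883212 lat -0.0029399808991973433 up 0.0014631930980726904
off [-1.3, 0.5, -1.2] rot [0.001, -0.0, 0.001] t 7.75 pos [0.4565 0.284  0.0468] q [ 0.42  0.04  1.96 -0.    1.15  0.32]
```

```bash

python3 -m handwheel '[{"gripper":1,"offset":[-5,-2,-1],"rotation":[0,0,0]},{"gripper":1,"offset":[-12,-2,-1.5],"rotation":[0,0,0]},{"gripper":1,"offset":[-20,-2,-1.5],"rotation":[0,0,0]},{"gripper":1,"offset":[-27,-2,-1.5],"rotation":[0,0,0]},{"gripper":1,"offset":[-34,-2,-1.5],"rotation":[0,0,0]},{"gripper":1,"offset":[-41,-2,-1.5],"rotation":[0,0,0]},{"gripper":1,"offset":[-47,-2,-1.5],"rotation":[0,0,0]},{"gripper":1,"offset":[-49,-2,-1.5],"rotation":[0,0,0]}]' 80
```

```text
t: 8.75
tool_pos: [0.4588, 0.2345, 0.0478]
tool_rot: [-2.116, -2.322, -0.0]
contact_force: [0.2, -0.2, -1.1]
opening: 0.0228
grip_force: 83.2
```

```bash

python3 -m handwheel '[{"gripper":1,"offset":[-3,0,0],"rotation":[0,0,0]},{"gripper":1,"offset":[-5,0,0],"rotation":[0,0,0]},{"gripper":1,"offset":[-7,0,0],"rotation":[0,0,0]},{"gripper":1,"offset":[-9,0,0],"rotation":[0,0,0]},{"gripper":1,"offset":[-10,0,0],"rotation":[0,0,0]},{"gripper":1,"offset":[-11,0,0],"rotation":[0,0,0]},{"gripper":1,"offset":[-11.5,0,0],"rotation":[0,0,0]},{"gripper":1,"offset":[-11.5,0,0],"rotation":[0,0,0]}]'
python3 - <<'E'
from h import *
a=cam('scene');A=cv2.resize(a['image'][180:280,220:340,::-1],None,fx=5,fy=5,interpolation=cv2.INTER_CUBIC);cv2.imwrite('pics/s4.png',A)
o=ctrl.get_obs();print(o['contact_force'],o['tool_pos'])
i=a['image'][190:225,255:320].astype(int);print(i.reshape(-1,3).mean(0))
E
```

```text
t: 9.75
tool_pos: [0.4599, 0.2236, 0.0479]
tool_rot: [-2.115, -2.322, -0.001]
contact_force: [0.0, 5.2, -1.6]
opening: 0.0232
grip_force: 83.2
[-1.02661337  4.16832429 -1.3769758 ] [0.45981341 0.22352057 0.04781162]
[101.00263736  85.18461538  85.86461538]
```

```bash

python3 -m handwheel '[{"gripper":1,"offset":[-1,0,0],"rotation":[0,0,0]},{"gripper":1,"offset":[-1.5,0,0],"rotation":[0,0,0]},{"gripper":1,"offset":[-2,0,0],"rotation":[0,0,0]},{"gripper":1,"offset":[-2,0,0],"rotation":[0,0,0]},{"gripper":1,"offset":[-2,0,0],"rotation":[0,0,0]},{"gripper":1,"offset":[-2,0,0],"rotation":[0,0,0]},{"gripper":1,"offset":[-2,0,0],"rotation":[0,0,0]},{"gripper":1,"offset":[-2,0,0],"rotation":[0,0,0]}]'
python3 - <<'E'
from h import *
a=cam('scene');b=cam('top')
A=cv2.resize(a['image'][150:290,200:360,::-1],None,fx=3,fy=3);B=cv2.resize(b['image'][150:290,200:360,::-1],None,fx=3,fy=3)
cv2.imwrite('pics/st5.png',cv2.resize(np.hstack([A,B]),None,fx=.83,fy=.83))
E
```

```text
t: 10.8
tool_pos: [0.46, 0.2215, 0.0479]
tool_rot: [-2.116, -2.322, -0.0]
contact_force: [-0.6, 5.8, 0.2]
opening: 0.0229
grip_force: 83.2
```

View pics/st5.png

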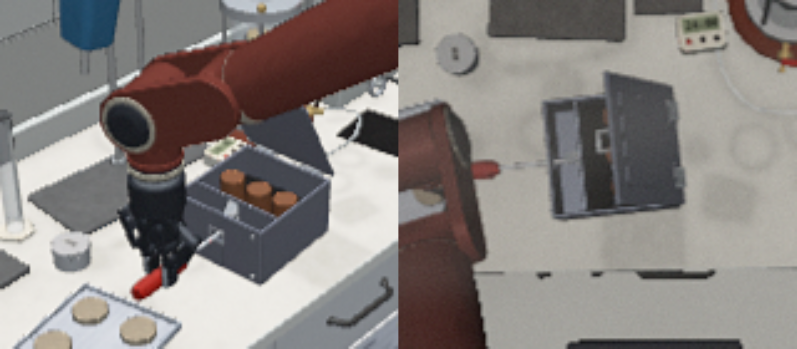

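The lid is open and three specimens are visible. I'll withdraw, rise well above the open lid (0.26 m) and return the screwdriver to the mat.

```bash

python3 -m handwheel '[{"gripper":1,"offset":[8,0,0],"rotation":[0,0,0]},{"gripper":1,"offset":[20,0,0],"rotation":[0,0,0]},{"gripper":1,"offset":[35,0,0],"rotation":[0,0,0]},{"gripper":1,"offset":[52,0,0],"rotation":[0,0,0]},{"gripper":1,"offset":[70,0,-10],"rotation":[0,0,0]},{"gripper":1,"offset":[80,0,-50],"rotation":[0,0,0]},{"gripper":1,"offset":[80,0,-105],"rotation":[0,0,0]},{"gripper":1,"offset":[80,0,-165],"rotation":[0,0,0]}]'
python3 -m handwheel '[{"gripper":1,"offset":[0,0,-55],"rotation":[0,0,0]},{"gripper":1,"offset":[0,0,-100],"rotation":[0,0,0]},{"gripper":1,"offset":[0,0,-130],"rotation":[0,0,0]},{"gripper":1,"offset":[-30,0,-150],"rotation":[0,0,-0.05]},{"gripper":1,"offset":[-90,-5,-150],"rotation":[0,0,-0.1]},{"gripper":1,"offset":[-150,-10,-150],"rotation":[0,0,-0.15]},{"gripper":1,"offset":[-210,-15,-150],"rotation":[0,0,-0.2]},{"gripper":1,"offset":[-270,-20,-150],"rotation":[0,0,-0.2]}]'
python3 - <<'E'
from h import *
go([.404,-.398,.34],.18+np.pi)
E
```

```text
t: 11.9
tool_pos: [0.4518, 0.3019, 0.2146]
tool_rot: [-2.114, -2.323, 0.001]
contact_force: [1.1, 0.4, -1.1]
opening: 0.0225
grip_force: 83.2
t: 12.9
tool_pos: [0.4575, 0.0293, 0.3639]
tool_rot: [1.871, 2.522, 0.001]
contact_force: [2.0, 0.4, -0.7]
opening: 0.0229
grip_force: 83.3
off [-393.4, -175.3, 23.9] rot [0.001, 0.002, -1.456] t 12.9 pos [0.4575 0.0293 0.3639] q [-0.1  -0.4   1.79 -0.    1.74 -0.39]
```

```bash

python3 -m handwheel '[{"gripper":1,"offset":[-52,-20,0],"rotation":[0,0,-0.18]},{"gripper":1,"offset":[-104,-42,0],"rotation":[0,0,-0.36]},{"gripper":1,"offset":[-156,-65,0],"rotation":[0,0,-0.54]},{"gripper":1,"offset":[-208,-90,0],"rotation":[0,0,-0.72]},{"gripper":1,"offset":[-260,-112,10],"rotation":[0,0,-0.9]},{"gripper":1,"offset":[-310,-135,20],"rotation":[0,0,-1.08]},{"gripper":1,"offset":[-355,-155,24],"rotation":[0,0,-1.26]},{"gripper":1,"offset":[-393,-175,24],"rotation":[0,0,-1.44]}]'
python3 - <<'E'
from h import *
go([.404,-.398,.006],.18+np.pi)
E
```

```text
t: 13.9
tool_pos: [0.4036, -0.3981, 0.3385]
tool_rot: [0.143, -3.138, -0.001]
contact_force: [1.2, -0.0, -0.2]
opening: 0.0229
grip_force: 83.3
off [-0.6, -0.2, 332.5] rot [0.001, -0.001, -0.089] t 13.9 pos [ 0.4036 -0.3981  0.3385] q [-0.91 -0.13  1.61 -0.    1.66 -2.57]
```

```bash

python3 -m handwheel '[{"gripper":1,"offset":[0,0,55],"rotation":[0,0,-0.04]},{"gripper":1,"offset":[0,0,115],"rotation":[0,0,-0.089]},{"gripper":1,"offset":[0,0,175],"rotation":[0,0,-0.089]},{"gripper":1,"offset":[0,0,230],"rotation":[0,0,-0.089]},{"gripper":1,"offset":[0,0,275],"rotation":[0,0,-0.089]},{"gripper":1,"offset":[0,0,305],"rotation":[0,0,-0.089]},{"gripper":1,"offset":[0,0,320],"rotation":[0,0,-0.089]},{"gripper":1,"offset":[0,0,326],"rotation":[0,0,-0.089]}]'
python3 -m handwheel '[{"gripper":1,"offset":[0,0,3],"rotation":[0,0,0]},{"gripper":1,"offset":[0,0,6],"rotation":[0,0,0]},{"gripper":1,"offset":[0,0,6],"rotation":[0,0,0]},{"gripper":1,"offset":[0,0,6],"rotation":[0,0,0]},{"gripper":0.3,"offset":[0,0,6],"rotation":[0,0,0]},{"gripper":0,"offset":[0,0,6],"rotation":[0,0,0]},{"gripper":-0.1,"offset":[0,0,6],"rotation":[0,0,0]},{"gripper":-0.2,"offset":[0,0,6],"rotation":[0,0,0]}]'
python3 -m handwheel '[{"gripper":-0.2,"offset":[0,0,0],"rotation":[0,0,0]},{"gripper":-0.2,"offset":[0,0,0],"rotation":[0,0,0]},{"gripper":-0.2,"offset":[0,0,-20],"rotation":[0,0,0]},{"gripper":-0.2,"offset":[0,0,-60],"rotation":[0,0,0]},{"gripper":-0.2,"offset":[0,0,-120],"rotation":[0,0,0]},{"gripper":-0.2,"offset":[0,0,-180],"rotation":[0,0,0]},{"gripper":-0.2,"offset":[0,0,-240],"rotation":[0,0,0]},{"gripper":-0.2,"offset":[0,0,-300],"rotation":[0,0,0]}]'
python3 - <<'E'
from h import *
d=cam('wrist','w6.png')
hsv=cv2.cvtColor(d['image'],cv2.COLOR_RGB2HSV)
m=((hsv[...,1]>150)&(hsv[...,2]>60)&((hsv[...,0]<10)|(hsv[...,0]>170))).astype(np.uint8)
c=max(cv2.findContours(m,cv2.RETR_EXTERNAL,cv2.CHAIN_APPROX_NONE)[0],key=cv2.contourArea)
b=cv2.boxPoints(cv2.minAreaRect(c));P=np.array([onz(d,p,.0155) for p in b]);print(P.round(4).tolist(),P.mean(0))
S=np.array([.481,.016]);cx=np.array([.0915,-.9958]);cy=np.array([.9958,.0915])
for k in(-48,0,48):print((S+.014*cx+k/1e3*cy).round(4))
go([.45,0,.34],-1.479)
E
```

```text
t: 14.9
tool_pos: [0.4044, -0.3964, 0.0128]
tool_rot: [0.275, -3.129, 0.0]
contact_force: [-0.0, -0.4, -0.3]
opening: 0.0228
grip_force: 83.3
t: 15.9
tool_pos: [0.4038, -0.3965, 0.0068]
tool_rot: [-0.274, 3.13, -0.0]
contact_force: [0.8, 0.1, -0.2]
opening: 0.051
grip_force: 0.0
t: 16.9
tool_pos: [0.4036, -0.3961, 0.3107]
tool_rot: [-0.274, 3.128, -0.003]
contact_force: [0.4, -1.3, 0.3]
opening: 0.0511
grip_force: 0.0
[[0.3554, -0.4156, 0.0155], [0.3515, -0.3936, 0.0155], [0.4498, -0.3754, 0.0155], [0.4539, -0.3989, 0.0155]] [ 0.40264137 -0.39586166  0.0155    ]
[ 0.4345 -0.0023]
[0.4823 0.0021]
[0.5301 0.0065]
off [-113.3, 384.5, -23.6] rot [-0.019, -0.005, -1.487] t 16.95 pos [ 0.4056 -0.3986  0.3215] q [-0.91 -0.13  1.64 -0.    1.61 -2.65]
```

View pics/w6.png

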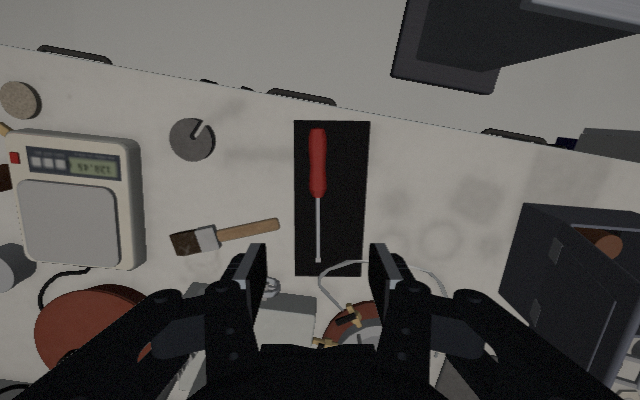

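The screwdriver lies on the mat, from (317,130) to (318,262), with the mat spanning rows 120–277. Next I'll measure the specimens from the top camera.

```bash
python3 - <<'E'
from h import *
d=cam('top');im=d['image'];hsv=cv2.cvtColor(im,cv2.COLOR_RGB2HSV)
m=((hsv[...,0]<18)&(hsv[...,1]>100)&(hsv[...,2]>70)).astype(np.uint8);k=np.zeros_like(m);k[180:240,255:330]=m[180:240,255:330]
k=cv2.morphologyEx(k,cv2.MORPH_OPEN,np.ones((2,2)))
n,l,s,ct=cv2.connectedComponentsWithStats(k)
for i in range(1,n):print(s[i].tolist(),onz(d,ct[i],.085).round(4))
cv2.imwrite('pics/t7.png',cv2.resize(im[170:250,240:340,::-1],None,fx=6,fy=6,interpolation=cv2.INTER_CUBIC))
go([.4823,.0021,.30],.0917+np.pi)
E
```

```text
[288, 221, 10, 10, 70] [ 0.4315 -0.0094  0.085 ]
off [-145.0, 381.8, 13.9] rot [-0.015, 0.009, 0.083] t 17.0 pos [ 0.4058 -0.3989  0.3187] q [-0.91 -0.13  1.65  0.    1.61 -2.65]
```

View pics/t7.png

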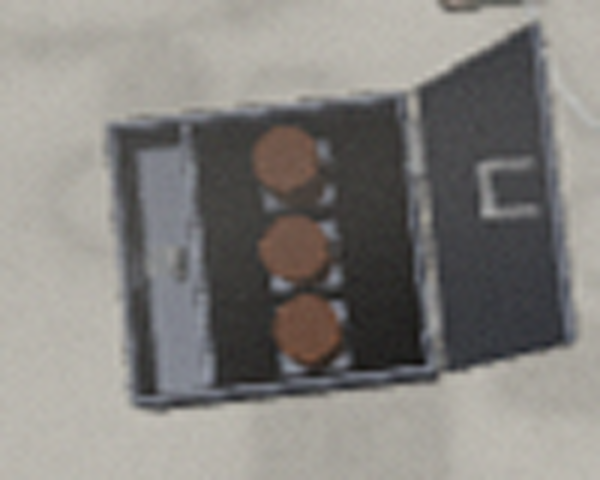

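Three specimens are visible, with tops at crop (285,158), (296,247) and (308,328).

```bash
python3 - <<'E'
from h import *
d=cam('top')
for p in [(285,158),(296,247),(308,328)]:print(onz(d,(p[0]/6+240-.42,p[1]/6+170-.42),.085).round(4))
go([.53,.004,.30],.0917+np.pi)
E
```

```text
[0.5336 0.0076 0.085 ]
[0.4831 0.0016 0.085 ]
[ 0.4374 -0.0049  0.085 ]
off [-193.0, 374.1, 11.4] rot [-0.01, 0.006, 0.083] t 17.05 pos [ 0.405  -0.3979  0.3142] q [-0.91 -0.13  1.65 -0.    1.61 -2.65]
```

```bash

python3 -m handwheel '[{"gripper":-0.2,"offset":[-10,50,-6],"rotation":[0,0,0]},{"gripper":-0.2,"offset":[-35,105,-6],"rotation":[0,0,0]},{"gripper":-0.2,"offset":[-60,160,-6],"rotation":[0,0,0]},{"gripper":-0.2,"offset":[-85,215,-6],"rotation":[0,0,0.03]},{"gripper":-0.2,"offset":[-110,270,-6],"rotation":[0,0,0.06]},{"gripper":-0.2,"offset":[-130,325,-6],"rotation":[0,0,0.083]},{"gripper":-0.2,"offset":[-144,365,-6],"rotation":[0,0,0.083]},{"gripper":-0.2,"offset":[-146,380,-6],"rotation":[0,0,0.083]}]' 40
python3 -m handwheel '[{"gripper":-0.2,"offset":[0,0,0],"rotation":[0,0,0]},{"gripper":-0.2,"offset":[0,0,0],"rotation":[0,0,0]},{"gripper":-0.2,"offset":[0,0,0],"rotation":[0,0,0]},{"gripper":-0.2,"offset":[0,0,0],"rotation":[0,0,0]},{"gripper":-0.2,"offset":[0,0,0],"rotation":[0,0,0]},{"gripper":-0.2,"offset":[0,0,0],"rotation":[0,0,0]},{"gripper":-0.2,"offset":[0,0,0],"rotation":[0,0,0]},{"gripper":-0.2,"offset":[0,0,0],"rotation":[0,0,0]}]'
python3 - <<'E'
from h import *
d=cam('wrist','w8.png');im=d['image'];hsv=cv2.cvtColor(im,cv2.COLOR_RGB2HSV)
m=((hsv[...,0]<18)&(hsv[...,1]>90)&(hsv[...,2]>50)).astype(np.uint8)
m=cv2.morphologyEx(m,cv2.MORPH_OPEN,np.ones((3,3)))
n,l,s,ct=cv2.connectedComponentsWithStats(m)
for i in range(1,n):
  if s[i,4]>200: print(s[i].tolist(),ct[i].round(1),onz(d,ct[i],.085).round(4))
go([.53,.004,.30],.0917+np.pi)
E
```

```text
t: 18.05
tool_pos: [0.4808, 0.0052, 0.312]
tool_rot: [0.149, -3.136, -0.0]
contact_force: [0.4, 0.1, 0.2]
opening: 0.0512
grip_force: 0.0
t: 19.05
tool_pos: [0.4814, 0.0032, 0.3128]
tool_rot: [0.145, -3.138, 0.0]
contact_force: [-0.3, 0.3, -0.3]
opening: 0.0509
grip_force: 0.0
[3, 37, 44, 80, 1685] [23.7 76.3] [ 0.401  -0.3359  0.085 ]
[300, 118, 32, 33, 805] [315.7 134.4] [ 0.4346 -0.0017  0.085 ]
[303, 157, 31, 32, 744] [318.2 172.2] [0.4796 0.0055 0.085 ]
[304, 190, 30, 35, 731] [318.2 209.4] [0.5275 0.01   0.085 ]
[101, 254, 16, 23, 221] [108.  264.7] [ 0.6311 -0.2643  0.085 ]
[197, 270, 18, 25, 254] [204.9 281. ] [ 0.644  -0.1348  0.085 ]
off [-48.4, -3.7, 12.8] rot [0.0, -0.0, 0.0] t 19.1 pos [0.4814 0.0032 0.3128] q [-0.15 -0.33  1.83  0.    1.65 -1.81]
```

View pics/w8.png

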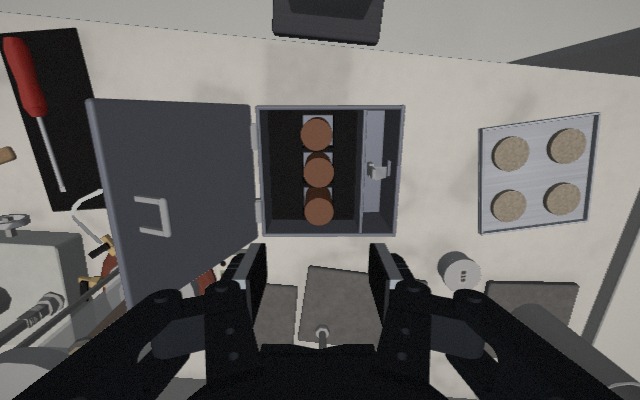

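The wrist view shows the specimens at rows 134, 172 and 210 near column 317, all agreeing with the pocket positions to about 3 mm. I'll pick the far one first.

```bash

python3 -m handwheel '[{"gripper":-0.4,"offset":[-20,0,30],"rotation":[0,0,0]},{"gripper":-0.4,"offset":[-40,0,70],"rotation":[0,0,0]},{"gripper":-0.4,"offset":[-49,0,115],"rotation":[0,0,0]},{"gripper":-0.4,"offset":[-49,0,155],"rotation":[0,0,0]},{"gripper":-0.4,"offset":[-49,0,180],"rotation":[0,0,0]},{"gripper":-0.4,"offset":[-49,0,190],"rotation":[0,0,0]},{"gripper":-0.4,"offset":[-49,0,190],"rotation":[0,0,0]},{"gripper":-0.4,"offset":[-49,0,190],"rotation":[0,0,0]}]' 40
python3 - <<'E'
from h import *
go([.53,.0075,.05],.0917+np.pi)
E
```

```text
t: 20.1
tool_pos: [0.5313, 0.0076, 0.1246]
tool_rot: [-0.144, 3.135, -0.001]
contact_force: [0.4, 0.6, 1.0]
opening: 0.0596
grip_force: 0.0
off [1.5, 0.1, 74.5] rot [-0.001, 0.003, 0.0] t 20.1 pos [0.5313 0.0076 0.1246] q [-0.13 -0.08  1.93  0.    1.29 -1.79]
```

```bash

python3 -m handwheel '[{"gripper":-0.4,"offset":[1,0,20],"rotation":[0,0,0]},{"gripper":-0.4,"offset":[1,0,40],"rotation":[0,0,0]},{"gripper":-0.4,"offset":[1,0,57],"rotation":[0,0,0]},{"gripper":-0.4,"offset":[1,0,68],"rotation":[0,0,0]},{"gripper":-0.4,"offset":[1,0,72],"rotation":[0,0,0]},{"gripper":-0.4,"offset":[1,0,72],"rotation":[0,0,0]},{"gripper":-0.1,"offset":[1,0,72],"rotation":[0,0,0]},{"gripper":0.1,"offset":[1,0,72],"rotation":[0,0,0]}]' 40
python3 -m handwheel '[{"gripper":1,"offset":[0,0,0],"rotation":[0,0,0]},{"gripper":1,"offset":[0,0,0],"rotation":[0,0,0]},{"gripper":1,"offset":[0,0,0],"rotation":[0,0,0]},{"gripper":1,"offset":[0,0,-5],"rotation":[0,0,0]},{"gripper":1,"offset":[0,0,-15],"rotation":[0,0,0]},{"gripper":1,"offset":[0,0,-35],"rotation":[0,0,0]},{"gripper":1,"offset":[0,0,-65],"rotation":[0,0,0]},{"gripper":1,"offset":[0,0,-105],"rotation":[0,0,0]}]' 40
python3 - <<'E'
from h import *
go([.5214,.2972,.16],.0917+np.pi)
E
```

```text
t: 21.1
tool_pos: [0.5298, 0.0076, 0.0516]
tool_rot: [-0.144, 3.137, -0.0]
contact_force: [0.2, 0.2, 0.0]
opening: 0.0382
grip_force: 0.1
t: 22.1
tool_pos: [0.528, 0.0076, 0.1556]
tool_rot: [0.144, -3.135, -0.0]
contact_force: [-0.2, -0.6, -2.3]
opening: 0.0365
grip_force: 40.1
off [-20.0, 289.0, -4.3] rot [0.0, -0.003, 0.0] t 22.1 pos [0.528  0.0076 0.1556] q [-0.13 -0.12  1.91 -0.    1.35 -1.79]
```

```bash

python3 -m handwheel '[{"gripper":1,"offset":[0,20,-20],"rotation":[0,0,0]},{"gripper":1,"offset":[0,65,-22],"rotation":[0,0,0]},{"gripper":1,"offset":[-4,120,-22],"rotation":[0,0,0]},{"gripper":1,"offset":[-8,180,-22],"rotation":[0,0,0]},{"gripper":1,"offset":[-9,240,-22],"rotation":[0,0,0]},{"gripper":1,"offset":[-9,300,-22],"rotation":[0,0,0]},{"gripper":1,"offset":[-9,345,-22],"rotation":[0,0,0]},{"gripper":1,"offset":[-9,367,-22],"rotation":[0,0,0]}]'
python3 -m handwheel '[{"gripper":1,"offset":[0,0,0],"rotation":[0,0,0]},{"gripper":1,"offset":[0,0,0],"rotation":[0,0,0]},{"gripper":1,"offset":[0,0,10],"rotation":[0,0,0]},{"gripper":1,"offset":[0,0,30],"rotation":[0,0,0]},{"gripper":1,"offset":[0,0,60],"rotation":[0,0,0]},{"gripper":1,"offset":[0,0,80],"rotation":[0,0,0]},{"gripper":1,"offset":[0,0,90],"rotation":[0,0,0]},{"gripper":1,"offset":[0,0,90],"rotation":[0,0,0]}]'
python3 - <<'E'
from h import *
go([.5032,.3745,.0575],.0917+np.pi)
a=cam('scene');b=cam('wrist')
A=cv2.resize(a['image'][200:320,180:320,::-1],None,fx=4,fy=4,interpolation=cv2.INTER_CUBIC)
B=cv2.resize(b['image'][100:400,120:520,::-1],None,fx=1.2,fy=1.2)
z=np.zeros((480,800,3),np.uint8);A=cv2.resize(A,None,fx=.7,fy=.7);z[:A.shape[0],:A.shape[1]]=A;B=B[:, :408];z[:B.shape[0],392:800]=B;cv2.imwrite('pics/p9.png',z)
E
```

```text
t: 23.1
tool_pos: [0.5027, 0.3764, 0.1769]
tool_rot: [0.149, -3.136, 0.001]
contact_force: [0.4, -0.0, -0.9]
opening: 0.0367
grip_force: 40.4
t: 24.1
tool_pos: [0.5041, 0.3735, 0.0868]
tool_rot: [0.144, -3.137, 0.001]
contact_force: [0.8, -0.8, -1.3]
opening: 0.0366
grip_force: 40.4
off [0.8, 1.1, 29.3] rot [-0.001, -0.002, 0.0] t 24.1 pos [0.5041 0.3735 0.0868] q [ 0.52  0.19  1.72  0.    1.24 -1.14]
```

View pics/p9.png

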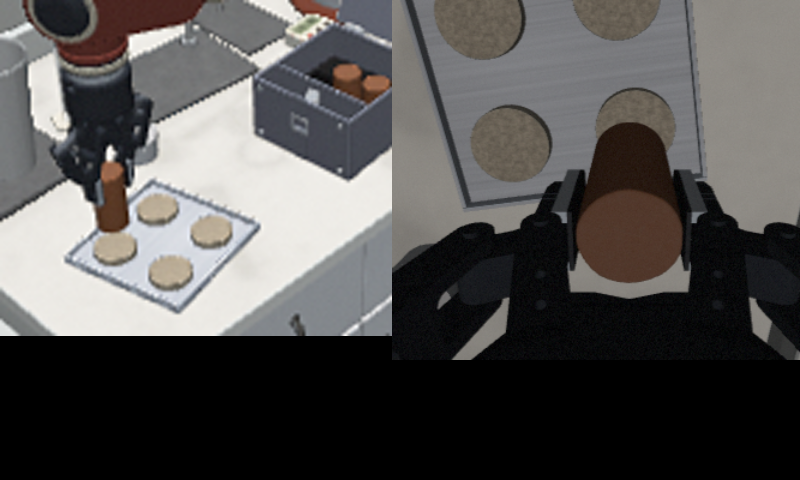

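The wrist view shows the specimen upright between the pads, with the top ellipse at about (317,296) and the stone below. I'll check the in-hand offset and one stone.

```bash

python3 - <<'E'
from h import *
b=cam('wrist');o=ctrl.get_obs();r=R.from_rotvec(o['tool_rot'])
T=onz(b,(317.5,295.8),o['tool_pos'][2]+.0333);print('spec top in tool',r.inv().apply(T-o['tool_pos']).round(4), T)
print('stone',onz(b,((511-392)/1.2+120,143/1.2+100),.013))
go([.5032,.3745,.0575],.0917+np.pi)
E
```

```text
spec top in tool [ 0.      0.0011 -0.0333] [0.50516204 0.37540879 0.12250914]
stone [0.51770135 0.30186761 0.013     ]
off [2.2, 0.3, 31.7] rot [0.001, 0.002, 0.0] t 24.25 pos [0.5053 0.3744 0.0892] q [ 0.52  0.18  1.72  0.    1.24 -1.14]
```

```bash

python3 -m handwheel '[{"gripper":1,"offset":[3,2,5],"rotation":[0,0,0]},{"gripper":1,"offset":[3,2,12],"rotation":[0,0,0]},{"gripper":1,"offset":[3,2,19],"rotation":[0,0,0]},{"gripper":1,"offset":[3,2,24],"rotation":[0,0,0]},{"gripper":1,"offset":[3,2,27],"rotation":[0,0,0]},{"gripper":1,"offset":[3,2,29],"rotation":[0,0,0]},{"gripper":1,"offset":[3,2,29],"rotation":[0,0,0]},{"gripper":1,"offset":[3,2,29],"rotation":[0,0,0]}]'
python3 - <<'E'
from h import *
go([.502,.376,.0575],.0917+np.pi);print(ctrl.get_obs()['contact_force'])
E
```

```text
t: 25.25
tool_pos: [0.5015, 0.3757, 0.0591]
tool_rot: [-0.144, 3.138, 0.0]
contact_force: [-0.2, 0.4, -1.4]
opening: 0.0366
grip_force: 40.4
off [-0.5, 0.3, 1.6] rot [0.0, 0.0, 0.0] t 25.25 pos [0.5015 0.3757 0.0591] q [ 0.52  0.22  1.74  0.    1.19 -1.14]
[-0.16773     0.44728941 -1.39694829]
```

```bash

python3 -m handwheel '[{"gripper":1,"offset":[0,0,1],"rotation":[0,0,0]},{"gripper":1,"offset":[0,0,2],"rotation":[0,0,0]},{"gripper":1,"offset":[0,0,2],"rotation":[0,0,0]},{"gripper":0.12,"offset":[0,0,2],"rotation":[0,0,0]},{"gripper":0.1,"offset":[0,0,2],"rotation":[0,0,0]},{"gripper":0.05,"offset":[0,0,2],"rotation":[0,0,0]},{"gripper":0,"offset":[0,0,2],"rotation":[0,0,0]},{"gripper":-0.1,"offset":[0,0,2],"rotation":[0,0,0]}]'
python3 -m handwheel '[{"gripper":-0.2,"offset":[0,0,0],"rotation":[0,0,0]},{"gripper":-0.2,"offset":[0,0,0],"rotation":[0,0,0]},{"gripper":-0.2,"offset":[0,0,-5],"rotation":[0,0,0]},{"gripper":-0.2,"offset":[0,0,-25],"rotation":[0,0,0]},{"gripper":-0.2,"offset":[0,0,-60],"rotation":[0,0,0]},{"gripper":-0.2,"offset":[0,0,-115],"rotation":[0,0,0]},{"gripper":-0.2,"offset":[0,0,-160],"rotation":[0,0,0]},{"gripper":-0.2,"offset":[0,0,-160],"rotation":[0,0,0]}]'
python3 - <<'E'
from h import *
go([.4815,.0035,.18],.0917+np.pi)
b=cam('wrist');cv2.imwrite('pics/p10.png',b['image'][...,::-1])
E
```

```text
t: 26.25
tool_pos: [0.5014, 0.3756, 0.057]
tool_rot: [-0.144, 3.138, 0.0]
contact_force: [1.5, -0.4, 0.0]
opening: 0.0473
grip_force: 0.0
t: 27.25
tool_pos: [0.5041, 0.3773, 0.2251]
tool_rot: [-0.144, 3.127, 0.009]
contact_force: [0.5, 0.8, 0.8]
opening: 0.051
grip_force: 0.0
off [57.3, -370.3, 42.5] rot [0.005, 0.011, 0.0] t 27.25 pos [0.5041 0.3773 0.2251] q [ 0.52  0.06  1.62  0.    1.45 -1.14]
```

View pics/p10.png

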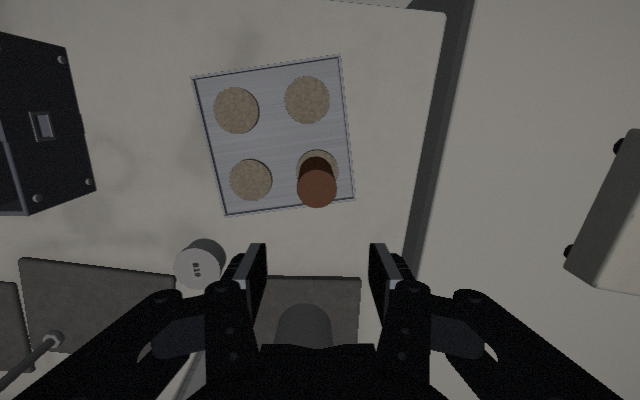

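The specimen stands upright on its stone, its top at (317,188). The free stones are at (236,110), (307,99) and (251,180). That uses up my picture views, so I'll work with numbers from here.

```bash

python3 - <<'E'
from h import *
b=cam('wrist')
p=[onz(b,q,.013)[:2] for q in [(236,110),(307,99),(251,180)]]
print(np.round(p,4),'4th',p[2]+p[1]-p[0],'spec',onz(b,(317,188),.09)[:2])
# automatic: stones + specimen top
im=b['image'].astype(int)
hsv=cv2.cvtColor(b['image'],cv2.COLOR_RGB2HSV)
m=((hsv[...,0]<14)&(hsv[...,1]>110)&(hsv[...,2]>60)).astype(np.uint8);m[240:]=0
n,l,s,ct=cv2.connectedComponentsWithStats(m)
for i in range(1,n):
  if s[i,4]>200: print('spec',s[i].tolist(),onz(b,ct[i],.09).round(4))
go([.4815,.0035,.18],.0917+np.pi)
E
```

```text
[[0.4378 0.2826]
 [0.4192 0.3594]
 [0.5152 0.3014]] 4th [0.49651826 0.37820691] spec [0.49853871 0.37743544]
spec [298, 172, 39, 39, 1128] [0.5015 0.3779 0.09  ]
off [54.5, -369.0, 38.2] rot [0.001, 0.003, 0.0] t 27.35 pos [0.5017 0.3759 0.2188] q [ 0.52  0.06  1.62  0.    1.45 -1.14]
```

```bash

python3 -m handwheel '[{"gripper":-0.4,"offset":[6,-40,0],"rotation":[0,0,0]},{"gripper":-0.4,"offset":[15,-100,0],"rotation":[0,0,0]},{"gripper":-0.4,"offset":[24,-160,0],"rotation":[0,0,0]},{"gripper":-0.4,"offset":[33,-220,10],"rotation":[0,0,0]},{"gripper":-0.4,"offset":[42,-280,25],"rotation":[0,0,0]},{"gripper":-0.4,"offset":[50,-335,45],"rotation":[0,0,0]},{"gripper":-0.4,"offset":[54,-364,65],"rotation":[0,0,0]},{"gripper":-0.4,"offset":[54.5,-369,80],"rotation":[0,0,0]}]' 40
python3 -m handwheel '[{"gripper":-0.4,"offset":[0,0,0],"rotation":[0,0,0]},{"gripper":-0.4,"offset":[0,0,0],"rotation":[0,0,0]},{"gripper":-0.4,"offset":[0,0,0],"rotation":[0,0,0]},{"gripper":-0.4,"offset":[0,0,0],"rotation":[0,0,0]},{"gripper":-0.4,"offset":[0,0,0],"rotation":[0,0,0]},{"gripper":-0.4,"offset":[0,0,0],"rotation":[0,0,0]},{"gripper":-0.4,"offset":[0,0,0],"rotation":[0,0,0]},{"gripper":-0.4,"offset":[0,0,0],"rotation":[0,0,0]}]' 40
python3 - <<'E'
from h import *
go([.4815,.003,.0525],.0917+np.pi)
E
```

```text
t: 28.35
tool_pos: [0.4794, 0.0019, 0.1344]
tool_rot: [0.139, -3.135, -0.001]
contact_force: [-0.4, -0.2, -0.1]
opening: 0.0595
grip_force: 0.0
t: 29.35
tool_pos: [0.4809, 0.0031, 0.1368]
tool_rot: [0.144, -3.138, -0.0]
contact_force: [0.1, 0.1, -0.6]
opening: 0.0594
grip_force: 0.0
off [-0.6, -0.2, 84.3] rot [0.0, -0.0, 0.0] t 29.35 pos [0.4809 0.0031 0.1368] q [-0.15 -0.22  2.03  0.    1.33 -1.81]
```

```bash

python3 -m handwheel '[{"gripper":-0.4,"offset":[0,0,20],"rotation":[0,0,0]},{"gripper":-0.4,"offset":[0,0,45],"rotation":[0,0,0]},{"gripper":-0.4,"offset":[0,0,67],"rotation":[0,0,0]},{"gripper":-0.4,"offset":[0,0,80],"rotation":[0,0,0]},{"gripper":-0.4,"offset":[0,0,84],"rotation":[0,0,0]},{"gripper":-0.4,"offset":[0,0,84],"rotation":[0,0,0]},{"gripper":-0.1,"offset":[0,0,84],"rotation":[0,0,0]},{"gripper":0.1,"offset":[0,0,84],"rotation":[0,0,0]}]' 40
python3 -m handwheel '[{"gripper":1,"offset":[0,0,0],"rotation":[0,0,0]},{"gripper":1,"offset":[0,0,0],"rotation":[0,0,0]},{"gripper":1,"offset":[0,0,0],"rotation":[0,0,0]},{"gripper":1,"offset":[0,0,-5],"rotation":[0,0,0]},{"gripper":1,"offset":[0,0,-15],"rotation":[0,0,0]},{"gripper":1,"offset":[0,0,-40],"rotation":[0,0,0]},{"gripper":1,"offset":[0,0,-80],"rotation":[0,0,0]},{"gripper":1,"offset":[0,0,-125],"rotation":[0,0,0]}]' 40
python3 - <<'E'
from h import *
go([.425,.3575,.178],.0917+np.pi)
E
```

```text
t: 30.35
tool_pos: [0.4815, 0.0031, 0.0536]
tool_rot: [-0.144, 3.137, -0.0]
contact_force: [-0.0, -0.1, 0.2]
opening: 0.0388
grip_force: 0.0
t: 31.35
tool_pos: [0.48, 0.0032, 0.1783]
tool_rot: [0.144, -3.136, -0.0]
contact_force: [0.8, 0.6, -1.5]
opening: 0.0367
grip_force: 40.3
off [22.2, 357.9, 0.4] rot [0.0, -0.002, 0.0] t 31.35 pos [0.48   0.0032 0.1783] q [-0.15 -0.27  2.   -0.    1.41 -1.81]
```

```bash

python3 -m handwheel '[{"gripper":1,"offset":[2,20,0],"rotation":[0,0,0]},{"gripper":1,"offset":[6,65,0],"rotation":[0,0,0]},{"gripper":1,"offset":[10,120,0],"rotation":[0,0,0]},{"gripper":1,"offset":[14,180,0],"rotation":[0,0,0]},{"gripper":1,"offset":[18,240,0],"rotation":[0,0,0]},{"gripper":1,"offset":[22,298,0],"rotation":[0,0,0]},{"gripper":1,"offset":[22,340,0],"rotation":[0,0,0]},{"gripper":1,"offset":[22,358,0],"rotation":[0,0,0]}]'
python3 -m handwheel '[{"gripper":1,"offset":[0,0,0],"rotation":[0,0,0]},{"gripper":1,"offset":[0,0,0],"rotation":[0,0,0]},{"gripper":1,"offset":[0,0,10],"rotation":[0,0,0]},{"gripper":1,"offset":[0,0,30],"rotation":[0,0,0]},{"gripper":1,"offset":[0,0,60],"rotation":[0,0,0]},{"gripper":1,"offset":[0,0,85],"rotation":[0,0,0]},{"gripper":1,"offset":[0,0,98],"rotation":[0,0,0]},{"gripper":1,"offset":[0,0,102],"rotation":[0,0,0]}]'
python3 -m handwheel '[{"gripper":1,"offset":[0,0,0],"rotation":[0,0,0]},{"gripper":1,"offset":[0,0,0],"rotation":[0,0,0]},{"gripper":1,"offset":[0,0,4],"rotation":[0,0,0]},{"gripper":1,"offset":[0,0,8],"rotation":[0,0,0]},{"gripper":1,"offset":[0,0,11],"rotation":[0,0,0]},{"gripper":1,"offset":[0,0,13],"rotation":[0,0,0]},{"gripper":1,"offset":[0,0,13],"rotation":[0,0,0]},{"gripper":1,"offset":[0,0,13],"rotation":[0,0,0]}]'
python3 - <<'E'
from h import *
go([.425,.3575,.059],.0917+np.pi)
E
```

```text
t: 32.35
tool_pos: [0.4254, 0.3593, 0.1778]
tool_rot: [0.148, -3.138, 0.001]
contact_force: [-0.2, -0.9, -1.2]
opening: 0.0366
grip_force: 40.6
t: 33.35
tool_pos: [0.4255, 0.3569, 0.0742]
tool_rot: [0.144, -3.136, 0.002]
contact_force: [-0.0, 0.2, -1.3]
opening: 0.0369
grip_force: 40.6
t: 34.35
tool_pos: [0.4262, 0.3576, 0.0629]
tool_rot: [-0.144, 3.138, 0.0]
contact_force: [0.0, -0.2, -1.5]
opening: 0.0368
grip_force: 40.6
off [1.2, -0.0, 3.9] rot [0.0, 0.0, 0.0] t 34.35 pos [0.4262 0.3576 0.0629] q [ 0.56  0.06  1.91 -0.    1.18 -1.1 ]
```

```bash

python3 -m handwheel '[{"gripper":1,"offset":[1,0,2],"rotation":[0,0,0]},{"gripper":1,"offset":[1,0,3.5],"rotation":[0,0,0]},{"gripper":1,"offset":[1,0,4.5],"rotation":[0,0,0]},{"gripper":1,"offset":[1,0,4.5],"rotation":[0,0,0]},{"gripper":0.12,"offset":[1,0,4.5],"rotation":[0,0,0]},{"gripper":0.08,"offset":[1,0,4.5],"rotation":[0,0,0]},{"gripper":0,"offset":[1,0,4.5],"rotation":[0,0,0]},{"gripper":-0.1,"offset":[1,0,4.5],"rotation":[0,0,0]}]'
python3 -m handwheel '[{"gripper":-0.2,"offset":[0,0,0],"rotation":[0,0,0]},{"gripper":-0.2,"offset":[0,0,0],"rotation":[0,0,0]},{"gripper":-0.2,"offset":[0,0,-5],"rotation":[0,0,0]},{"gripper":-0.2,"offset":[0,0,-25],"rotation":[0,0,0]},{"gripper":-0.2,"offset":[0,0,-60],"rotation":[0,0,0]},{"gripper":-0.2,"offset":[0,0,-110],"rotation":[0,0,0]},{"gripper":-0.2,"offset":[0,0,-130],"rotation":[0,0,0]},{"gripper":-0.2,"offset":[0,0,-130],"rotation":[0,0,0]}]'
python3 - <<'E'
from h import *
go([.435,-.0018,.138],.0917+np.pi)
E
```

```text
t: 35.35
tool_pos: [0.4252, 0.3575, 0.0582]
tool_rot: [-0.144, 3.138, 0.0]
contact_force: [0.0, 0.7, -0.3]
opening: 0.0468
grip_force: 0.0
t: 36.35
tool_pos: [0.4262, 0.3582, 0.1909]
tool_rot: [-0.144, 3.134, 0.004]
contact_force: [-0.1, -0.2, -0.7]
opening: 0.0514
grip_force: 0.0
off [24.5, -359.4, 52.0] rot [0.002, 0.004, 0.0] t 36.35 pos [0.4262 0.3582 0.1909] q [ 0.57 -0.08  1.82  0.    1.4  -1.1 ]
```

```bash

python3 -m handwheel '[{"gripper":-0.4,"offset":[2,-40,0],"rotation":[0,0,0]},{"gripper":-0.4,"offset":[6,-100,0],"rotation":[0,0,0]},{"gripper":-0.4,"offset":[10,-160,0],"rotation":[0,0,0]},{"gripper":-0.4,"offset":[14,-220,0],"rotation":[0,0,0]},{"gripper":-0.4,"offset":[18,-278,10],"rotation":[0,0,0]},{"gripper":-0.4,"offset":[22,-330,25],"rotation":[0,0,0]},{"gripper":-0.4,"offset":[24,-356,40],"rotation":[0,0,0]},{"gripper":-0.4,"offset":[24.5,-359.5,52],"rotation":[0,0,0]}]' 40
python3 -m handwheel '[{"gripper":-0.4,"offset":[0,0,0],"rotation":[0,0,0]},{"gripper":-0.4,"offset":[0,0,0],"rotation":[0,0,0]},{"gripper":-0.4,"offset":[0,0,0],"rotation":[0,0,0]},{"gripper":-0.4,"offset":[0,0,0],"rotation":[0,0,0]},{"gripper":-0.4,"offset":[0,0,0],"rotation":[0,0,0]},{"gripper":-0.4,"offset":[0,0,0],"rotation":[0,0,0]},{"gripper":-0.4,"offset":[0,0,0],"rotation":[0,0,0]},{"gripper":-0.4,"offset":[0,0,0],"rotation":[0,0,0]}]' 40
python3 - <<'E'
from h import *
go([.435,-.0018,.053],.0917+np.pi)
E
```

```text
t: 37.35
tool_pos: [0.4322, -0.0037, 0.1334]
tool_rot: [0.139, -3.134, -0.002]
contact_force: [-0.2, 0.8, -0.8]
opening: 0.0597
grip_force: 0.0
t: 38.35
tool_pos: [0.4337, -0.0027, 0.1363]
tool_rot: [0.144, -3.138, -0.0]
contact_force: [0.3, -0.2, 0.2]
opening: 0.0598
grip_force: 0.0
off [-1.4, 0.8, 83.3] rot [0.0, -0.0, 0.0] t 38.35 pos [ 0.4337 -0.0027  0.1363] q [-0.18 -0.36  2.14  0.    1.36 -1.84]
```

```bash

python3 -m handwheel '[{"gripper":-0.4,"offset":[-1,1,20],"rotation":[0,0,0]},{"gripper":-0.4,"offset":[-1,1,45],"rotation":[0,0,0]},{"gripper":-0.4,"offset":[-1,1,66],"rotation":[0,0,0]},{"gripper":-0.4,"offset":[-1,1,79],"rotation":[0,0,0]},{"gripper":-0.4,"offset":[-1,1,83],"rotation":[0,0,0]},{"gripper":-0.4,"offset":[-1,1,83],"rotation":[0,0,0]},{"gripper":-0.1,"offset":[-1,1,83],"rotation":[0,0,0]},{"gripper":0.1,"offset":[-1,1,83],"rotation":[0,0,0]}]' 40
python3 -m handwheel '[{"gripper":1,"offset":[0,0,0],"rotation":[0,0,0]},{"gripper":1,"offset":[0,0,0],"rotation":[0,0,0]},{"gripper":1,"offset":[0,0,0],"rotation":[0,0,0]},{"gripper":1,"offset":[0,0,-5],"rotation":[0,0,0]},{"gripper":1,"offset":[0,0,-15],"rotation":[0,0,0]},{"gripper":1,"offset":[0,0,-40],"rotation":[0,0,0]},{"gripper":1,"offset":[0,0,-80],"rotation":[0,0,0]},{"gripper":1,"offset":[0,0,-125],"rotation":[0,0,0]}]' 40
python3 - <<'E'
from h import *
go([.5205,.298,.178],.0917+np.pi)
E
```

```text
t: 39.35
tool_pos: [0.4352, -0.0017, 0.0541]
tool_rot: [-0.144, 3.137, -0.0]
contact_force: [-0.1, 0.2, 1.2]
opening: 0.0386
grip_force: 0.0
t: 40.35
tool_pos: [0.4337, -0.0015, 0.1788]
tool_rot: [0.144, -3.136, -0.001]
contact_force: [0.7, 0.1, -2.1]
opening: 0.0367
grip_force: 40.2
off [-113.9, 290.3, 0.7] rot [0.0, -0.002, 0.0] t 40.35 pos [ 0.4337 -0.0015  0.1788] q [-0.18 -0.4   2.1  -0.    1.44 -1.84]
```

```bash

python3 -m handwheel '[{"gripper":1,"offset":[-6,15,0],"rotation":[0,0,0]},{"gripper":1,"offset":[-22,55,0],"rotation":[0,0,0]},{"gripper":1,"offset":[-42,105,0],"rotation":[0,0,0]},{"gripper":1,"offset":[-62,155,0],"rotation":[0,0,0]},{"gripper":1,"offset":[-82,205,0],"rotation":[0,0,0]},{"gripper":1,"offset":[-100,250,0],"rotation":[0,0,0]},{"gripper":1,"offset":[-110,280,0],"rotation":[0,0,0]},{"gripper":1,"offset":[-114,290,0],"rotation":[0,0,0]}]'
python3 -m handwheel '[{"gripper":1,"offset":[0,0,0],"rotation":[0,0,0]},{"gripper":1,"offset":[0,0,0],"rotation":[0,0,0]},{"gripper":1,"offset":[0,0,10],"rotation":[0,0,0]},{"gripper":1,"offset":[0,0,30],"rotation":[0,0,0]},{"gripper":1,"offset":[0,0,60],"rotation":[0,0,0]},{"gripper":1,"offset":[0,0,85],"rotation":[0,0,0]},{"gripper":1,"offset":[0,0,98],"rotation":[0,0,0]},{"gripper":1,"offset":[0,0,102],"rotation":[0,0,0]}]'
python3 -m handwheel '[{"gripper":1,"offset":[0,0,0],"rotation":[0,0,0]},{"gripper":1,"offset":[0,0,0],"rotation":[0,0,0]},{"gripper":1,"offset":[0,0,4],"rotation":[0,0,0]},{"gripper":1,"offset":[0,0,8],"rotation":[0,0,0]},{"gripper":1,"offset":[0,0,11],"rotation":[0,0,0]},{"gripper":1,"offset":[0,0,13],"rotation":[0,0,0]},{"gripper":1,"offset":[0,0,13],"rotation":[0,0,0]},{"gripper":1,"offset":[0,0,13],"rotation":[0,0,0]}]'
python3 - <<'E'
from h import *
go([.5205,.298,.0595],.0917+np.pi)
E
```

```text
t: 41.35
tool_pos: [0.5204, 0.2993, 0.1763]
tool_rot: [0.148, -3.135, 0.002]
contact_force: [-0.1, 0.4, -2.1]
opening: 0.0365
grip_force: 40.5
t: 42.35
tool_pos: [0.5208, 0.2971, 0.0747]
tool_rot: [0.144, -3.136, 0.001]
contact_force: [-0.3, 1.0, -0.7]
opening: 0.0369
grip_force: 40.5
t: 43.35
tool_pos: [0.5216, 0.2977, 0.0634]
tool_rot: [-0.144, 3.138, 0.0]
contact_force: [0.7, -0.6, -1.4]
opening: 0.0364
grip_force: 40.5
off [1.1, 0.4, 3.9] rot [0.0, 0.0, 0.0] t 43.35 pos [0.5216 0.2977 0.0634] q [ 0.39  0.15  1.8  -0.    1.19 -1.27]
```

```bash

python3 -m handwheel '[{"gripper":1,"offset":[1,0,2],"rotation":[0,0,0]},{"gripper":1,"offset":[1,0,3.5],"rotation":[0,0,0]},{"gripper":1,"offset":[1,0,4.5],"rotation":[0,0,0]},{"gripper":1,"offset":[1,0,4.5],"rotation":[0,0,0]},{"gripper":0.12,"offset":[1,0,4.5],"rotation":[0,0,0]},{"gripper":0.08,"offset":[1,0,4.5],"rotation":[0,0,0]},{"gripper":0,"offset":[1,0,4.5],"rotation":[0,0,0]},{"gripper":-0.1,"offset":[1,0,4.5],"rotation":[0,0,0]}]'
python3 -m handwheel '[{"gripper":-0.2,"offset":[0,0,0],"rotation":[0,0,0]},{"gripper":-0.2,"offset":[0,0,0],"rotation":[0,0,0]},{"gripper":-0.2,"offset":[0,0,-5],"rotation":[0,0,0]},{"gripper":-0.2,"offset":[0,0,-25],"rotation":[0,0,0]},{"gripper":-0.2,"offset":[0,0,-60],"rotation":[0,0,0]},{"gripper":-0.2,"offset":[0,0,-115],"rotation":[0,0,0]},{"gripper":-0.2,"offset":[0,0,-175],"rotation":[0,0,0]},{"gripper":-0.2,"offset":[0,0,-235],"rotation":[0,0,0]}]'
python3 - <<'E'
from h import *
def blobs(d,z,box):
    h=cv2.cvtColor(d['image'],cv2.COLOR_RGB2HSV);m=((h[...,0]<14)&(h[...,1]>90)&(h[...,2]>50)).astype(np.uint8)
    x0,x1,y0,y1=box;k=np.zeros_like(m);k[y0:y1,x0:x1]=m[y0:y1,x0:x1]
    n,l,s,ct=cv2.connectedComponentsWithStats(k)
    for i in range(1,n):
        if s[i,4]>60: print(s[i].tolist(),onz(d,ct[i],z).round(4))
blobs(cam('top'),.09,(160,240,180,250)); print('wrist');blobs(cam('wrist'),.09,(150,500,0,250))
go([.47,-.10,.36],.0917+np.pi)
# lid geometry prediction
c=np.array([.0915,-.9958,0]);S=np.array([.481,.016,0])
for th in (1.95,1.6,1.2,.8,.4,0.):
    H=S+.088*c+[0,0,.095]; u=-c*np.cos(th)+np.array([0,0,np.sin(th)]); n=c*np.sin(th)+np.array([0,0,np.cos(th)])
    print(th,'outer edge',(H+.17*u+.008*n).round(3),'inner',(H+.17*u).round(3))
E
```

```text
t: 44.35
tool_pos: [0.5206, 0.2975, 0.0588]
tool_rot: [-0.144, 3.138, 0.0]
contact_force: [0.1, 0.0, -0.3]
opening: 0.0468
grip_force: 0.0
t: 45.35
tool_pos: [0.5204, 0.2975, 0.2977]
tool_rot: [-0.144, 3.136, 0.001]
contact_force: [0.1, 0.5, -0.7]
opening: 0.0513
grip_force: 0.0
[160, 180, 20, 46, 386] [0.5075 0.4125 0.09  ]
[160, 227, 21, 23, 265] [0.3894 0.4084 0.09  ]
wrist
[361, 71, 35, 36, 920] [0.4238 0.3595 0.09  ]
[368, 145, 31, 31, 750] [0.5018 0.3774 0.09  ]
[300, 154, 31, 30, 739] [0.5196 0.2977 0.09  ]
off [89.3, -392.0, -57.5] rot [0.005, 0.017, 0.0] t 45.45 pos [0.5238 0.299  0.3062] q [ 0.4  -0.04  1.59 -0.    1.58 -1.27]
1.95 outer edge [ 0.495 -0.142  0.25 ] inner [ 0.495 -0.134  0.253]
1.6 outer edge [ 0.49  -0.085  0.265] inner [ 0.49  -0.077  0.265]
1.2 outer edge [ 0.484 -0.018  0.256] inner [ 0.483 -0.01   0.253]
0.8 outer edge [0.479 0.041 0.223] inner [0.478 0.046 0.217]
0.4 outer edge [0.475 0.081 0.169] inner [0.475 0.084 0.161]
0.0 outer edge [0.473 0.098 0.103] inner [0.473 0.098 0.095]
```

All three specimens stand within about 3 mm of their stone centres. Next is the lid: with the fingers shut, I'll go behind it and swing it over.

```bash

python3 -m handwheel '[{"gripper":1,"offset":[5,-20,-30],"rotation":[0,0,0]},{"gripper":1,"offset":[10,-75,-60],"rotation":[0,0,0]},{"gripper":1,"offset":[20,-135,-62],"rotation":[0,0,0]},{"gripper":1,"offset":[30,-195,-62],"rotation":[0,0,0]},{"gripper":1,"offset":[45,-255,-62],"rotation":[0,0,0]},{"gripper":1,"offset":[60,-315,-62],"rotation":[0,0,0]},{"gripper":1,"offset":[75,-375,-62],"rotation":[0,0,0]},{"gripper":1,"offset":[85,-430,-62],"rotation":[0,0,0]}]' 40
python3 - <<'E'
from h import *
go([.4804,-.198,.36],.0917+np.pi)
E
```

```text
t: 46.45
tool_pos: [0.4746, -0.1403, 0.3572]
tool_rot: [-0.144, 3.136, -0.002]
contact_force: [0.6, 0.3, -0.5]
opening: 0.0002
grip_force: 0.0
off [-0.6, -58.0, -2.7] rot [-0.001, 0.002, -0.0] t 46.45 pos [ 0.4746 -0.1403  0.3572] q [-0.44 -0.31  1.73  0.    1.71 -2.1 ]
```

```bash

python3 -m handwheel '[{"gripper":1,"offset":[0,-35,0],"rotation":[0,0,0]},{"gripper":1,"offset":[0,-58,0],"rotation":[0,0,0]},{"gripper":1,"offset":[0,-58,0],"rotation":[0,0,0]},{"gripper":1,"offset":[0,-58,25],"rotation":[0,0,0]},{"gripper":1,"offset":[0,-58,65],"rotation":[0,0,0]},{"gripper":1,"offset":[0,-58,105],"rotation":[0,0,0]},{"gripper":1,"offset":[0,-58,130],"rotation":[0,0,0]},{"gripper":1,"offset":[0,-58,132],"rotation":[0,0,0]}]'
python3 - <<'E'
from h import *
for d,z in [(-.022,.225),(.027,.224),(.07,.2136),(.105,.186),(.132,.148),(.145,.119),(.152,.103)]:
    go([.469-.0915*d,-.0734+.9958*d,z])
d=cam('top');m=d['image'].astype(int);s=m[170:240,255:345];print((s.sum(2)<230).sum(1)[::6])
E
```

```text
t: 47.45
tool_pos: [0.4799, -0.1942, 0.2217]
tool_rot: [0.147, -3.135, -0.004]
contact_force: [-0.2, 0.1, 0.5]
opening: 0.0
grip_force: 0.0
off [-0.5, 99.3, -3.1] t 47.45 pos [ 0.4799 -0.1942  0.2217] q [-0.53 -0.2   1.87  0.    1.48 -2.19]
off [-0.6, 148.3, -1.9] t 47.45 pos [ 0.4799 -0.1942  0.2217] q [-0.53 -0.2   1.87  0.    1.48 -2.19]
off [-0.7, 191.3, 8.6] t 47.45 pos [ 0.4799 -0.1942  0.2217] q [-0.53 -0.2   1.87  0.    1.48 -2.19]
off [-0.9, 226.2, 36.3] t 47.45 pos [ 0.4799 -0.1942  0.2217] q [-0.53 -0.2   1.87  0.    1.48 -2.19]
off [-1.1, 253.1, 74.4] t 47.45 pos [ 0.4799 -0.1942  0.2217] q [-0.53 -0.2   1.87  0.    1.48 -2.19]
off [-1.2, 266.0, 103.4] t 47.45 pos [ 0.4799 -0.1942  0.2217] q [-0.53 -0.2   1.87  0.    1.48 -2.19]
off [-1.3, 273.0, 119.5] t 47.45 pos [ 0.4799 -0.1942  0.2217] q [-0.53 -0.2   1.87  0.    1.48 -2.19]
[ 2 10 27 48 62 56 66 43 55 45 53 49]
```

```bash

python3 -m handwheel '[{"gripper":1,"offset":[0,15,0],"rotation":[0,0,0]},{"gripper":1,"offset":[0,32,0],"rotation":[0,0,0]},{"gripper":1,"offset":[0,50,0],"rotation":[0,0,0]},{"gripper":1,"offset":[0,68,0],"rotation":[0,0,0]},{"gripper":1,"offset":[0,86,0],"rotation":[0,0,0]},{"gripper":1,"offset":[0,104,0],"rotation":[0,0,0]},{"gripper":1,"offset":[0,122,0],"rotation":[0,0,0]},{"gripper":1,"offset":[0,138,0],"rotation":[0,0,0]}]'
python3 -m handwheel '[{"gripper":1,"offset":[0,15,3],"rotation":[0,0,0]},{"gripper":1,"offset":[0,30,7],"rotation":[0,0,0]},{"gripper":1,"offset":[0,43,11],"rotation":[0,0,0]},{"gripper":1,"offset":[0,55,18],"rotation":[0,0,0]},{"gripper":1,"offset":[0,66,25],"rotation":[0,0,0]},{"gripper":1,"offset":[0,77,33],"rotation":[0,0,0]},{"gripper":1,"offset":[0,87,42],"rotation":[0,0,0]},{"gripper":1,"offset":[0,92,48],"rotation":[0,0,0]}]'
python3 - <<'E'
from h import *
cam('scene','s20.png')
for d,z in [(.105,.186),(.132,.148),(.145,.119),(.152,.103)]:
    go([.469-.0915*d,-.0734+.9958*d,z])
E
```

```text
t: 48.5
tool_pos: [0.4692, -0.0577, 0.2269]
tool_rot: [-0.145, 3.133, -0.003]
contact_force: [0.6, -1.1, 0.8]
opening: -0.0001
grip_force: 0.4
t: 49.5
tool_pos: [0.4594, 0.0335, 0.175]
tool_rot: [0.145, -3.138, -0.0]
contact_force: [-0.3, 0.0, 0.2]
opening: 0.0002
grip_force: 0.3
off [-0.2, -2.7, -11.7] t 49.55 pos [0.4589 0.0338 0.1743] q [-0.09 -0.32  2.04  0.    1.42 -1.75]
off [-0.3, 24.3, 26.3] t 49.55 pos [0.4589 0.0338 0.1743] q [-0.09 -0.32  2.04  0.    1.42 -1.75]
off [-0.4, 37.3, 55.3] t 49.55 pos [0.4589 0.0338 0.1743] q [-0.09 -0.32  2.04  0.    1.42 -1.75]
off [-0.4, 44.3, 71.3] t 49.55 pos [0.4589 0.0338 0.1743] q [-0.09 -0.32  2.04  0.    1.42 -1.75]
```

```bash

python3 -m handwheel '[{"gripper":1,"offset":[0,10,10],"rotation":[0,0,0]},{"gripper":1,"offset":[0,20,20],"rotation":[0,0,0]},{"gripper":1,"offset":[0,27,31],"rotation":[0,0,0]},{"gripper":1,"offset":[0,33,42],"rotation":[0,0,0]},{"gripper":1,"offset":[0,38,52],"rotation":[0,0,0]},{"gripper":1,"offset":[0,43,58],"rotation":[0,0,0]},{"gripper":1,"offset":[0,46,60],"rotation":[0,0,0]},{"gripper":1,"offset":[0,46,60],"rotation":[0,0,0]}]'
python3 - <<'E'
from h import *
d=.152;go([.469-.0915*d,-.0734+.9958*d,.103]);print(ctrl.get_obs()['contact_force'])
t=cam('top');m=t['image']
c=np.array([.0915,-.9958,0]);cy=np.array([.9958,.0915,0]);S=np.array([.481,.016,.105])
for a in(-.08,-.06,-.03,0,.03,.06,.1,.13):
    print(a,[m[tuple(proj(t,S+a*c+b*cy)[::-1].round().astype(int))].tolist() for b in(-.05,.03,.06)])
E
```

```text
t: 50.55
tool_pos: [0.4556, 0.0788, 0.1161]
tool_rot: [-0.145, 3.138, 0.0]
contact_force: [0.4, -0.2, 0.4]
opening: 0.0001
grip_force: 0.2
off [0.6, -0.8, 13.1] t 50.55 pos [0.4556 0.0788 0.1161] q [ 0.01 -0.25  2.09  0.    1.3  -1.65]
[ 0.38997356 -0.20989331  0.44547569]
-0.08 [[127, 131, 141], [93, 68, 64], [74, 58, 57]]
-0.06 [[86, 55, 49], [99, 69, 66], [70, 59, 56]]
-0.03 [[123, 127, 137], [57, 57, 54], [116, 115, 123]]
0 [[123, 125, 135], [119, 120, 128], [113, 116, 123]]
0.03 [[122, 124, 135], [120, 123, 130], [109, 108, 117]]
0.06 [[124, 127, 135], [121, 122, 130], [94, 94, 98]]
0.1 [[170, 167, 159], [174, 170, 164], [176, 172, 165]]
0.13 [[160, 159, 150], [168, 165, 158], [172, 169, 164]]
```

The lid covers the case again. I'll press its free edge down until the nose snaps.

```bash

python3 -m handwheel '[{"gripper":1,"offset":[0,1,3],"rotation":[0,0,0]},{"gripper":1,"offset":[0,1,6],"rotation":[0,0,0]},{"gripper":1,"offset":[0,1,8],"rotation":[0,0,0]},{"gripper":1,"offset":[0,1,10],"rotation":[0,0,0]},{"gripper":1,"offset":[0,1,11],"rotation":[0,0,0]},{"gripper":1,"offset":[0,1,12],"rotation":[0,0,0]},{"gripper":1,"offset":[0,1,12],"rotation":[0,0,0]},{"gripper":1,"offset":[0,1,12],"rotation":[0,0,0]}]'
python3 -m handwheel '[{"gripper":1,"offset":[0,0,0.5],"rotation":[0,0,0]},{"gripper":1,"offset":[0,0,1],"rotation":[0,0,0]},{"gripper":1,"offset":[0,0,1.5],"rotation":[0,0,0]},{"gripper":1,"offset":[0,0,1.5],"rotation":[0,0,0]},{"gripper":1,"offset":[0,0,1.5],"rotation":[0,0,0]},{"gripper":1,"offset":[0,0,1.5],"rotation":[0,0,0]},{"gripper":1,"offset":[0,0,1.5],"rotation":[0,0,0]},{"gripper":1,"offset":[0,0,1.5],"rotation":[0,0,0]}]'
```

```text
t: 51.6
tool_pos: [0.4551, 0.0796, 0.1036]
tool_rot: [0.144, -3.138, -0.0]
contact_force: [-0.1, -0.0, 1.5]
opening: 0.0001
grip_force: 0.2
t: 52.6
tool_pos: [0.4553, 0.0796, 0.1023]
tool_rot: [-0.144, 3.138, 0.0]
contact_force: [-0.7, 1.3, 1.3]
opening: 0.0001
grip_force: 0.8
```

```bash

python3 -m handwheel '[{"gripper":1,"offset":[0,0,0.5],"rotation":[0,0,0]},{"gripper":1,"offset":[0,0,1],"rotation":[0,0,0]},{"gripper":1,"offset":[0,0,1],"rotation":[0,0,0]},{"gripper":1,"offset":[0,0,1],"rotation":[0,0,0]},{"gripper":1,"offset":[0,0,1],"rotation":[0,0,0]},{"gripper":1,"offset":[0,0,1],"rotation":[0,0,0]},{"gripper":1,"offset":[0,0,1],"rotation":[0,0,0]},{"gripper":1,"offset":[0,0,1],"rotation":[0,0,0]}]'
python3 -m handwheel '[{"gripper":1,"offset":[0,0,0.5],"rotation":[0,0,0]},{"gripper":1,"offset":[0,0,1],"rotation":[0,0,0]},{"gripper":1,"offset":[0,0,1],"rotation":[0,0,0]},{"gripper":1,"offset":[0,0,1],"rotation":[0,0,0]},{"gripper":1,"offset":[0,0,1],"rotation":[0,0,0]},{"gripper":1,"offset":[0,0,1],"rotation":[0,0,0]},{"gripper":1,"offset":[0,0,1],"rotation":[0,0,0]},{"gripper":1,"offset":[0,0,1],"rotation":[0,0,0]}]'
```

```text
t: 53.6
tool_pos: [0.4553, 0.0796, 0.1014]
tool_rot: [-0.144, 3.138, 0.0]
contact_force: [-1.5, 1.0, 3.3]
opening: 0.0001
grip_force: 1.6
t: 54.6
tool_pos: [0.4554, 0.0797, 0.1004]
tool_rot: [-0.144, 3.138, 0.0]
contact_force: [-2.0, 0.9, 5.5]
opening: -0.0003
grip_force: 2.5
```

```bash

for i in 1 2 3; do python3 -m handwheel '[{"gripper":1,"offset":[0,0,0.5],"rotation":[0,0,0]},{"gripper":1,"offset":[0,0,1],"rotation":[0,0,0]},{"gripper":1,"offset":[0,0,1],"rotation":[0,0,0]},{"gripper":1,"offset":[0,0,1],"rotation":[0,0,0]},{"gripper":1,"offset":[0,0,1],"rotation":[0,0,0]},{"gripper":1,"offset":[0,0,1],"rotation":[0,0,0]},{"gripper":1,"offset":[0,0,1],"rotation":[0,0,0]},{"gripper":1,"offset":[0,0,1],"rotation":[0,0,0]}]' | grep -E 'pos|contact'; done
```

```text
tool_pos: [0.4554, 0.0797, 0.0996]
contact_force: [-2.1, 1.6, 6.5]
tool_pos: [0.4554, 0.0797, 0.0988]
contact_force: [-3.3, 1.5, 7.8]
tool_pos: [0.4554, 0.0797, 0.098]
contact_force: [-3.9, 2.4, 9.7]
```

```bash

for i in 1 2 3; do python3 -m handwheel '[{"gripper":1,"offset":[0,0,0.5],"rotation":[0,0,0]},{"gripper":1,"offset":[0,0,1],"rotation":[0,0,0]},{"gripper":1,"offset":[0,0,1],"rotation":[0,0,0]},{"gripper":1,"offset":[0,0,1],"rotation":[0,0,0]},{"gripper":1,"offset":[0,0,1],"rotation":[0,0,0]},{"gripper":1,"offset":[0,0,1],"rotation":[0,0,0]},{"gripper":1,"offset":[0,0,1],"rotation":[0,0,0]},{"gripper":1,"offset":[0,0,1],"rotation":[0,0,0]}]' | grep -E 'pos|contact|grip'; done
```

```text
tool_pos: [0.4555, 0.0797, 0.0972]
contact_force: [-4.6, 1.7, 10.1]
grip_force: 4.9
tool_pos: [0.4555, 0.0797, 0.0965]
contact_force: [-5.4, 1.1, 10.5]
grip_force: 5.6
tool_pos: [0.4555, 0.0797, 0.0957]
contact_force: [-6.4, 1.5, 12.7]
grip_force: 6.2
```

```bash

python3 -m handwheel '[{"gripper":1,"offset":[0,0,-4],"rotation":[0,0,0]},{"gripper":1,"offset":[0,0,-8],"rotation":[0,0,0]},{"gripper":1,"offset":[0,0,-15],"rotation":[0,0,0]},{"gripper":1,"offset":[0,0,-30],"rotation":[0,0,0]},{"gripper":1,"offset":[0,0,-60],"rotation":[0,0,0]},{"gripper":1,"offset":[0,0,-110],"rotation":[0,0,0]},{"gripper":1,"offset":[0,0,-150],"rotation":[0,0,0]},{"gripper":1,"offset":[0,0,-150],"rotation":[0,0,0]}]'
python3 - <<'E'
from h import *
import time
ref=cv2.imread('pics/top0.png')[:,:,::-1].astype(int)
t=cam('top');m=t['image'].astype(int)
for a in(-.083,-.06,-.03,0,.03,.06,.083,.1,.13):
    print(a,[(m[tuple(q)].tolist(),ref[tuple(q)].tolist()) for q in [proj(t,np.array([.481,.016,.105])+a*np.array([.0915,-.9958,0])+b*np.array([.9958,.0915,0]))[::-1].round().astype(int) for b in(-.07,.07)]])
w=cam('wrist');h=cv2.cvtColor(w['image'],cv2.COLOR_RGB2HSV)
c=np.array([.0915,-.9958,0]);cy=np.array([.9958,.0915,0])
for a in (.04,.06,.08,.095,.11): print('w',a,[w['image'][tuple(proj(w,np.array([.481,.016,.105])+a*c+b*cy)[::-1].round().astype(int))].tolist() for b in(-.05,0)])
E
```

```text
t: 61.6
tool_pos: [0.4576, 0.0795, 0.2496]
tool_rot: [-0.144, 3.129, -0.001]
contact_force: [-0.2, -0.4, -0.4]
opening: -0.0002
grip_force: 0.0
-0.083 [([113, 75, 69], [129, 132, 143]), ([86, 58, 52], [114, 117, 123])]
-0.06 [([125, 128, 138], [130, 131, 142]), ([76, 75, 69], [121, 122, 130])]
-0.03 [([123, 127, 137], [129, 132, 144]), ([116, 118, 126], [123, 125, 133])]
0 [([125, 127, 136], [127, 133, 144]), ([119, 121, 129], [121, 124, 132])]
0.03 [([122, 127, 136], [129, 130, 142]), ([116, 118, 128], [122, 123, 131])]
0.06 [([126, 132, 140], [130, 131, 143]), ([117, 118, 128], [120, 122, 130])]
0.083 [([130, 133, 145], [130, 135, 145]), ([118, 120, 128], [125, 128, 136])]
0.1 [([174, 170, 163], [176, 173, 166]), ([173, 170, 161], [176, 173, 166])]
0.13 [([165, 160, 151], [160, 159, 151]), ([171, 169, 162], [180, 178, 170])]
w 0.04 [[82, 83, 91], [78, 80, 88]]
w 0.06 [[108, 106, 105], [78, 80, 87]]
w 0.08 [[112, 110, 110], [79, 81, 88]]
w 0.095 [[137, 133, 129], [140, 136, 130]]
w 0.11 [[129, 126, 120], [137, 134, 128]]
```

```bash

python3 -m handwheel '[{"gripper":1,"offset":[5,-20,-30],"rotation":[0,0,0]},{"gripper":1,"offset":[20,-75,-60],"rotation":[0,0,0]},{"gripper":1,"offset":[30,-135,-80],"rotation":[0,0,0]},{"gripper":1,"offset":[42,-195,-80],"rotation":[0,0,0]},{"gripper":1,"offset":[54,-255,-80],"rotation":[0,0,0]},{"gripper":1,"offset":[65,-315,-80],"rotation":[0,0,0]},{"gripper":1,"offset":[72,-360,-80],"rotation":[0,0,0]},{"gripper":1,"offset":[75,-375,-80],"rotation":[0,0,0]}]' | grep -E '^t|pos'
python3 -m handwheel '[{"gripper":1,"offset":[0,0,0],"rotation":[0,0,0]},{"gripper":1,"offset":[0,0,0],"rotation":[0,0,0]},{"gripper":1,"offset":[0,0,0],"rotation":[0,0,0]},{"gripper":1,"offset":[0,0,0],"rotation":[0,0,0]},{"gripper":1,"offset":[0,0,0],"rotation":[0,0,0]},{"gripper":1,"offset":[0,0,0],"rotation":[0,0,0]},{"gripper":1,"offset":[0,0,0],"rotation":[0,0,0]},{"gripper":1,"offset":[0,0,0],"rotation":[0,0,0]}]' | grep -E '^t|pos'
python3 - <<'E'
from h import *
t=cam('top');im=t['image'].astype(int);ref=cv2.imread('pics/top0.png')[:,:,::-1].astype(int)
def lid(im):
    m=((im[...,2]-im[...,0])>3).astype(np.uint8);k=np.zeros_like(m);k[175:245,252:340]=m[175:245,252:340]
    k=cv2.morphologyEx(k,cv2.MORPH_OPEN,np.ones((3,3)))
    c=max(cv2.findContours(k,cv2.RETR_EXTERNAL,cv2.CHAIN_APPROX_NONE)[0],key=cv2.contourArea)
    return cv2.boxPoints(cv2.minAreaRect(c)).round(1).tolist(),cv2.contourArea(c)
print('lid now',lid(im),'\nlid ref',lid(ref)); print('absdiff',np.abs(im-ref)[185:240,260:305].mean())
h=cv2.cvtColor(t['image'],cv2.COLOR_RGB2HSV);m=((h[...,0]<14)&(h[...,1]>90)&(h[...,2]>50)).astype(np.uint8);k=np.zeros_like(m);k[185:245,170:232]=m[185:245,170:232]
n,l,s,ct=cv2.connectedComponentsWithStats(k)
for i in range(1,n):
    if s[i,4]>40: print('spec',s[i].tolist(),onz(t,ct[i],.09).round(4))
w=cam('wrist');h=cv2.cvtColor(w['image'],cv2.COLOR_RGB2HSV)
m=((h[...,1]>150)&(h[...,2]>60)&((h[...,0]<10)|(h[...,0]>170))).astype(np.uint8)
c=max(cv2.findContours(m,cv2.RETR_EXTERNAL,cv2.CHAIN_APPROX_NONE)[0],key=cv2.contourArea)
P=np.array([onz(w,p,.0155) for p in cv2.boxPoints(cv2.minAreaRect(c))]);print('handle',P.round(4).tolist(),P.mean(0).round(4))
m=(h[...,2]<40).astype(np.uint8);m[270:]=0
for c in cv2.findContours(m,cv2.RETR_EXTERNAL,cv2.CHAIN_APPROX_NONE)[0]:
    if cv2.contourArea(c)>3000:
        P=np.array([onz(w,p,.003) for p in cv2.boxPoints(cv2.minAreaRect(c))]);print('mat?',P.round(3).tolist(),P.mean(0).round(3))
E
```

```text
t: 62.7
tool_pos: [0.4139, -0.3023, 0.3217]
tool_rot: [0.139, -3.135, -0.005]
t: 63.7
tool_pos: [0.4151, -0.3007, 0.3243]
tool_rot: [-0.144, 3.138, -0.0]
lid now ([[255.39999389648438, 189.60000610351562], [307.70001220703125, 184.10000610351562], [312.79998779296875, 232.5], [260.5, 238.0]], 2312.0) 
lid ref ([[255.8000030517578, 189.39999389648438], [307.8999938964844, 184.1999969482422], [312.79998779296875, 232.60000610351562], [260.70001220703125, 237.8000030517578]], 2309.5)
absdiff 3.415622895622896
handle [[0.743, -0.7826, 0.0155], [0.6514, -0.6542, 0.0155], [0.7583, -0.6096, 0.0155], [0.8606, -0.7442, 0.0155]] [ 0.7533 -0.6977  0.0155]
mat? [[0.41, -0.09, 0.003], [0.386, 0.169, 0.003], [0.549, 0.231, 0.003], [0.575, -0.054, 0.003]] [0.48  0.064 0.003]
mat? [[0.349, -0.439, 0.003], [0.33, -0.333, 0.003], [0.573, -0.29, 0.003], [0.597, -0.412, 0.003]] [ 0.462 -0.368  0.003]
mat? [[0.192, -0.235, 0.003], [0.171, -0.001, 0.003], [0.231, 0.019, 0.003], [0.254, -0.226, 0.003]] [ 0.212 -0.111  0.003]
```

The lid outline matches the latched reference, so it has latched. I'll check the screwdriver and the specimens once more.

```bash
python3 - <<'E'
from h import *
w=cam('wrist');h=cv2.cvtColor(w['image'],cv2.COLOR_RGB2HSV)
m=((h[...,1]>150)&(h[...,2]>60)&((h[...,0]<10)|(h[...,0]>170))).astype(np.uint8)
for c in cv2.findContours(m,cv2.RETR_EXTERNAL,cv2.CHAIN_APPROX_NONE)[0]:
    if cv2.contourArea(c)<300: continue
    P=np.array([onz(w,p,.0155) for p in cv2.boxPoints(cv2.minAreaRect(c))]);print('red',P.round(3).tolist(),P.mean(0).round(4))
t=cam('top');h=cv2.cvtColor(t['image'],cv2.COLOR_RGB2HSV)
for p in [(.502,.376),(.425,.3575),(.5205,.298)]:
    q=proj(t,[*p,.09]).round().astype(int);print(q,h[q[1],q[0]],t['image'][q[1],q[0]])
m=(((h[...,0]<15)|(h[...,0]>172))&(h[...,1]>70)).astype(np.uint8);k=np.zeros_like(m);k[175:245,160:232]=m[175:245,160:232]
n,l,s,ct=cv2.connectedComponentsWithStats(k)
for i in range(1,n):
    if s[i,4]>40: print('spec',s[i].tolist(),onz(t,ct[i],.09).round(4))
o=ctrl.get_obs();print(o['t'],o['contact_force'])
E
```

```text
red [[0.8, -0.845, 0.016], [0.715, -0.812, 0.016], [0.73, -0.744, 0.016], [0.816, -0.775, 0.016]] [ 0.7651 -0.7939  0.0155]
red [[0.76, -0.77, 0.016], [0.659, -0.678, 0.016], [0.748, -0.606, 0.016], [0.859, -0.7, 0.016]] [ 0.7567 -0.6885  0.0155]
red [[0.356, -0.417, 0.016], [0.35, -0.393, 0.016], [0.448, -0.374, 0.016], [0.454, -0.399, 0.016]] [ 0.4021 -0.3959  0.0155]
[178 207] [ 11  70 109] [109  90  79]
[183 229] [  9  74 111] [111  89  79]
[201 201] [  9  77 109] [109  86  76]
spec [198, 196, 10, 10, 76] [0.5233 0.2937 0.09  ]
spec [174, 201, 10, 10, 70] [0.5053 0.3741 0.09  ]
spec [179, 225, 9, 10, 54] [0.4272 0.3568 0.09  ]
63.9 [-0.45831878 -0.84360712  0.97458048]
```

```bash
python3 -c "
from station import ctrl
print(ctrl.finish_job())"
```

```text
the job is handed in; nothing more can be done
None
```

The job is handed in at about 64 s: all three specimens stand on their own stones (within about 4 mm of centre), the lid is shut and held when released, and the screwdriver lies on the mat; I did not re-measure the timer, tin and weight at the end.

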